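Load and lock circuit modules in the test rack

TASK

Slide every circuit module on the bench, nose first, into a bay of its own in the test rack (any bay) until it clicks fully home past the sprung balls. Use the screwdriver to turn the lock screw of each filled bay clockwise to its stop, so that the latch lies behind the module, and put the screwdriver back upright in its stand. Do not push the screws or latches with the fingers, and leave the bottle, tray and cutter where they are.

Things in the scene. Friction and masses are not known exactly. Their poses are not given: they have to be found in the camera images.
- mod1: circuit module: aluminium sled 60 (its x) x 40 (y) x 10 mm, brass connector at its nose (+x end), on it a black block 26 (x) x 24 (y) mm centred at x = -10 mm, top 60 mm above the sled's underside. 0.11 to 0.22 kg. Origin: centre of the underside, x to the nose, z up. A vertical notch in each side, 25 mm behind the nose, takes the detent balls. 2 or 3 modules per run, the rest absent
- mod1_nose (a point): middle of the lower front (nose) edge of mod1, 30 mm ahead of its origin along its x
- mod2: circuit module: aluminium sled 60 (its x) x 40 (y) x 10 mm, brass connector at its nose (+x end), on it a black block 26 (x) x 24 (y) mm centred at x = -10 mm, top 60 mm above the sled's underside. 0.11 to 0.22 kg. Origin: centre of the underside, x to the nose, z up. A vertical notch in each side, 25 mm behind the nose, takes the detent balls. 2 or 3 modules per run, the rest absent
- mod2_nose (a point): middle of the lower front (nose) edge of mod2, 30 mm ahead of its origin along its x
- mod3: circuit module: aluminium sled 60 (its x) x 40 (y) x 10 mm, brass connector at its nose (+x end), on it a black block 26 (x) x 24 (y) mm centred at x = -10 mm, top 60 mm above the sled's underside. 0.11 to 0.22 kg. Origin: centre of the underside, x to the nose, z up. A vertical notch in each side, 25 mm behind the nose, takes the detent balls. 2 or 3 modules per run, the rest absent
- mod3_nose (a point): middle of the lower front (nose) edge of mod3, 30 mm ahead of its origin along its x
- rack: test rack, a fixed dark metal plate with a slippery coating, 150 x 262 mm with three bays in a row along its y, 80 mm apart, open towards its -x; bay floors (the plate's top) are 8 mm above the table and run 133 mm back from the seats; a back stop 1.5 mm past the seats rises 24 mm above the floor. Origin at the table, 58.5 mm before the seat of the middle bay; x = the way modules slide in
- bay1_seat (a point): bay1, on its floor: where a module's lower nose edge lies when home; x = sliding direction, z up. Side walls 44 mm apart, 16 mm high, from 58.5 mm before the seat; over the last 38 mm lips (12 to 16 mm up, 30 mm between) roof the sled's edges, so lay it on the floor in front and slide it in. Two sprung balls 25 mm before the seat resist with about 5 to 8 N, then snap into the notches
- lock1 (a joint): captive lock screw of bay1: 0 open (starts 0 to 0.25), grows clockwise seen from above to a stop at 1.57 rad. Friction 0.04 N m, stays where left. Its latch tongue, 31 mm long, 8 wide, 2 to 10 mm above the bay floor, points away from the seat beside the bay at 0, and lies across the bay just behind a seated module at 1.57; it cannot close on a module that is not home
- head1 (a point): slotted steel head of lock1, 20 mm across; this point: middle of its top, 30 mm above the table; the slot, 4.5 mm wide, 7 mm deep, open at both ends, runs along this frame's x and turns with the screw (at lock 0 along the bay). The axis is 66.5 mm before the seat of bay1 (-x) and 36 mm to the right of its middle (-y)
- bay2_seat (a point): bay2, on its floor: where a module's lower nose edge lies when home; x = sliding direction, z up. Side walls 44 mm apart, 16 mm high, from 58.5 mm before the seat; over the last 38 mm lips (12 to 16 mm up, 30 mm between) roof the sled's edges, so lay it on the floor in front and slide it in. Two sprung balls 25 mm before the seat resist with about 5 to 8 N, then snap into the notches
- lock2 (a joint): captive lock screw of bay2: 0 open (starts 0 to 0.25), grows clockwise seen from above to a stop at 1.57 rad. Friction 0.04 N m, stays where left. Its latch tongue, 31 mm long, 8 wide, 2 to 10 mm above the bay floor, points away from the seat beside the bay at 0, and lies across the bay just behind a seated module at 1.57; it cannot close on a module that is not home
- head2 (a point): slotted steel head of lock2, 20 mm across; this point: middle of its top, 30 mm above the table; the slot, 4.5 mm wide, 7 mm deep, open at both ends, runs along this frame's x and turns with the screw (at lock 0 along the bay). The axis is 66.5 mm before the seat of bay2 (-x) and 36 mm to the right of its middle (-y)
- bay3_seat (a point): bay3, on its floor: where a module's lower nose edge lies when home; x = sliding direction, z up. Side walls 44 mm apart, 16 mm high, from 58.5 mm before the seat; over the last 38 mm lips (12 to 16 mm up, 30 mm between) roof the sled's edges, so lay it on the floor in front and slide it in. Two sprung balls 25 mm before the seat resist with about 5 to 8 N, then snap into the notches
- lock3 (a joint): captive lock screw of bay3: 0 open (starts 0 to 0.25), grows clockwise seen from above to a stop at 1.57 rad. Friction 0.04 N m, stays where left. Its latch tongue, 31 mm long, 8 wide, 2 to 10 mm above the bay floor, points away from the seat beside the bay at 0, and lies across the bay just behind a seated module at 1.57; it cannot close on a module that is not home
- head3 (a point): slotted steel head of lock3, 20 mm across; this point: middle of its top, 30 mm above the table; the slot, 4.5 mm wide, 7 mm deep, open at both ends, runs along this frame's x and turns with the screw (at lock 0 along the bay). The axis is 66.5 mm before the seat of bay3 (-x) and 36 mm to the right of its middle (-y)
- driver: screwdriver upright in its stand: flat blade 12 (its x) x 2.5 (y) x 12 mm at the bottom, 10 mm round shaft, collar 32 mm across from 50 to 54 mm and square grey handle 24 x 24 mm, flats along x and y, from 54 to 104 mm above the blade's tip. Origin: middle of the blade's tip, z up. 0.12 kg
- stand_hole0 (a point): mouth of the round 18 mm hole through the black driver stand (56 x 56 x 56 mm, fixed), in the middle of its top, 56 mm above the table. The driver hangs in it by its collar, blade tip 50 mm below this point
- flux: blue dispenser bottle, 52 mm across, 100 mm high; origin: centre of underside; leave alone
- tray: small black open parts tray 90 x 70 x 22 mm; origin: centre of underside; leave alone
- cutter: side cutter with yellow grips lying on the bench, about 100 x 32 x 10 mm; origin near its middle, at the underside; leave alone

How it is judged (in metres and radians):
On the way:
1. all modules of this run are clicked home, each in a bay of its own (((distance between mod1_nose and bay1_seat below 0.004 m and angle between the x axis of mod1 and the x axis of bay1_seat, either way round below 0.1 rad) or (distance between mod1_nose and bay2_seat below 0.004 m and angle between the x axis of mod1 and the x axis of bay2_seat, either way round below 0.1 rad) or (distance between mod1_nose and bay3_seat below 0.004 m and angle between the x axis of mod1 and the x axis of bay3_seat, either way round below 0.1 rad)) and ((distance between mod2_nose and bay1_seat below 0.004 m and angle between the x axis of mod2 and the x axis of bay1_seat, either way round below 0.1 rad) or (distance between mod2_nose and bay2_seat below 0.004 m and angle between the x axis of mod2 and the x axis of bay2_seat, either way round below 0.1 rad) or (distance between mod2_nose and bay3_seat below 0.004 m and angle between the x axis of mod2 and the x axis of bay3_seat, either way round below 0.1 rad)) and ((distance between mod3_nose and bay1_seat below 0.004 m and angle between the x axis of mod3 and the x axis of bay1_seat, either way round below 0.1 rad) or (distance between mod3_nose and bay2_seat below 0.004 m and angle between the x axis of mod3 and the x axis of bay2_seat, either way round below 0.1 rad) or (distance between mod3_nose and bay3_seat below 0.004 m and angle between the x axis of mod3 and the x axis of bay3_seat, either way round below 0.1 rad))), for 0.2 s.
At the end, for the whole second after the job is handed in: each module present: nose within 4 mm of a bay's seat, straight to 0.1 rad, at rest, that bay's lock screw beyond 1.25 rad; driver upright (0.08 rad) in its stand within 7 mm of the hole's axis, collar down on it (tip over 47 mm below the mouth), at rest (((distance between mod1_nose and bay1_seat below 0.004 m and angle between the x axis of mod1 and the x axis of bay1_seat, either way round below 0.1 rad and value of joint lock1 above 1.25 rad) or (distance between mod1_nose and bay2_seat below 0.004 m and angle between the x axis of mod1 and the x axis of bay2_seat, either way round below 0.1 rad and value of joint lock2 above 1.25 rad) or (distance between mod1_nose and bay3_seat below 0.004 m and angle between the x axis of mod1 and the x axis of bay3_seat, either way round below 0.1 rad and value of joint lock3 above 1.25 rad)) and ((distance between mod2_nose and bay1_seat below 0.004 m and angle between the x axis of mod2 and the x axis of bay1_seat, either way round below 0.1 rad and value of joint lock1 above 1.25 rad) or (distance between mod2_nose and bay2_seat below 0.004 m and angle between the x axis of mod2 and the x axis of bay2_seat, either way round below 0.1 rad and value of joint lock2 above 1.25 rad) or (distance between mod2_nose and bay3_seat below 0.004 m and angle between the x axis of mod2 and the x axis of bay3_seat, either way round below 0.1 rad and value of joint lock3 above 1.25 rad)) and ((distance between mod3_nose and bay1_seat below 0.004 m and angle between the x axis of mod3 and the x axis of bay1_seat, either way round below 0.1 rad and value of joint lock1 above 1.25 rad) or (distance between mod3_nose and bay2_seat below 0.004 m and angle between the x axis of mod3 and the x axis of bay2_seat, either way round below 0.1 rad and value of joint lock2 above 1.25 rad) or (distance between mod3_nose and bay3_seat below 0.004 m and angle between the x axis of mod3 and the x axis of bay3_seat, either way round below 0.1 rad and value of joint lock3 above 1.25 rad)) and linear speed of each of mod1, mod2, mod3, driver below 0.01 m/s and horizontal distance between driver and stand_hole0 below 0.007 m and z of driver in the frame of stand_hole0 below -0.047 m and angle between driver's own z axis and vertical below 0.08 rad); the robot touches nothing.
It fails at once if a lock screw or its latch is pushed by the fingers (contact force between the fingers and lock1 above 1 N or contact force between the fingers and lock2 above 1 N or contact force between the fingers and lock3 above 1 N).
It fails at once if the bottle, tray or cutter is moved more than 20 mm (distance of any of flux, tray, cutter from where it was at the start of the episode above 0.02 m).
Of mod1, mod2, mod3 only 2 to 3 are there at a start; the rules pass over those that are not, and their reading is None.
At some moment in a run one of mod1, mod2, mod3 may be knocked a few centimetres aside while the robot is not near it.
It also fails if it takes over 210 s, if anything falls off the work surface, if the arm or the gripper's body presses on something with over 40 N, if the wrist force passes 120 N, or if a joint passes its speed limit or range.

ROBOT

A 7-joint arm with a two-finger parallel gripper is mounted at the origin on the work surface. World frame = base frame: x ahead of the robot, y to its left, z up, the work surface at z = 0. Lengths are in mm, angles in rad, forces in N, time in s.
With the tool pointing down it reaches from about 425 to 825 mm from the base axis. Payload 3.6 kg.
Tool frame: the origin (TCP) lies between the finger pads; the fingertips stand 22 mm ahead of it and the grasp point (between the pads) lies 3 mm ahead of it (robot.tips_ahead is the distance from the TCP to the fingertips, in mm); z points along the fingers, y is the direction in which the jaws open and shut (so a half turn about z gives the same grasp; the last joint's range is limited). The gripper opens to 93 mm and grips with 3 to 60 N. Pads are 15 mm wide; open, the fingers measure 128 mm over their backs; the gripper's body (75 mm by 188 mm) begins 65 mm behind the grasp point.
Start: joints at [1.097, 0.615, -0.013, 1.423, 0.008, 1.103, -0.04], TCP at [280.86, -586.158, 240.64] pointing down, gripper open.
Joint ranges: [-3.12, 3.12], [-0.3, 2.06], [-1.34, 1.32], [0.26, 2.42], [-1.36, 4.5], [0.01, 1.98], [-2.84, 2.84]. Speed limits (rad/s): [2.79, 2.79, 3.14, 3.14, 3.14, 3.14, 3.14].

INTERFACE

Orientations are given as [roll, pitch, yaw] about the fixed x, y, z axes, in that order (R = Rz(yaw) Ry(pitch) Rx(roll)).
In Python, from plant import robot, get_image gives the robot as it stands.
- The arm moves only by the tool arm_command, never from a script. Its argument "increments" is a list of rows, each a list of 2 entries, a list of its own where there are three numbers: the shift along the tool's x, y, z in units of 25 mm (1.0 is 25 mm), then the turn, a rotation vector about the tool's x, y, z in units of 8 degrees (1.0 is 8 degrees). A call has 1 to 20 rows; each row is the pose to reach, as a shift and turn from the pose commanded when the call began, along the tool's axes at that moment; what a row does not reach only later rows make up. A row lasts 1/10 s, in which the tool goes at most 50 mm and 8.59 degrees, less where a joint would pass 70% of its speed; a pose out of reach is approached as far as the arm can. A call with a gripper value outside its range is refused whole. "claw" is the opening, from -1 (shut) to 1 (fully open), set as the call begins (left out, the last holds). The fingers move at their own pace and stop on an object; "force" is the grip in N (left out, the last holds). Time passes only in rows, so rows that repeat a pose let the fingers close. It gives the time, the measured TCP pose, the force and the opening at its end, in the units of the state.
- robot.get_state(): the state, without advancing time (a new reading comes with each control period).
- get_image(name): name is "scene" or "top" or "wrist"; returns a dict with "img" (420x560x3 uint8, blue, green, red), "fovy" (degrees; the focal length in pixels is half the picture's height over the tangent of half this angle, whatever the lens; pixels are square), "cx", "cy" (the principal point, pixels), "R" (3x3) and "t" (3): a world point X has camera coordinates R X + t; the wrist camera has in their place "T_tool_cam" (4x4, takes a point from camera to tool coordinates, whose origin is the TCP and whose axes are the flange's). Camera axes: x right, y down, z forward; pixel columns grow to the right and rows downward; lengths in mm; the calibration is good to about 2 mm. A picture is of the moment at which its call begins: read the wrist's pose just before it. There is no depth.
- robot.hand_in(): hands the job in, once; it reports no verdict.
The state is a dict: "t": time; "joint_positions": joint angles; "joint_vel": joint speeds; "joint_torque": joint torques, N m; "tool_pos": TCP position; "eef_rot": TCP orientation; "contact_force": force on the tool from outside, world axes, zero at the start; "ft_torque": the same for the moment, N m; "finger_gap": finger opening in mm.
Only numpy, scipy, OpenCV 4.12 (cv2) and the standard library are available. Lean on these libraries where they do the work, as an engineer would, in place of code of your own. Each camera call takes 0.05 s, during which the arm holds its last target. There are 200 camera calls.

## Working session

There is one attempt and no reset: what is moved stays moved. The work goes in short steps, Python scripts to look and compute and a tool call to move; the robot and the scene stay as the last step left them, time stands still between calls to the robot, and variables do not carry over. Pictures are saved under pics/ and viewed, about 12 in all and at most 16, crops included, and the job is handed in when it is done.

Besides the shell and the picture viewer there is one more tool, called as name([rows], argument=value, ...), one row to a line, values as JSON. arm_command: Moves the arm, as the interface text tells. Its arguments: {"type":"object","properties":{"increments":{"type":"array","items":{"type":"array"}},"claw":{"type":"number"},"force":{"type":"number"}},"required":["increments"]}

```bash
ls; mkdir -p pics; python3 - <<'E'
from plant import robot,get_image
import cv2,numpy as np
s=robot.get_state();print({k:np.round(v,3).tolist() for k,v in s.items()})
for n in("scene","top"):
    g=get_image(n);cv2.imwrite(f"pics/{n}0.png",g["img"]);print(n,g["fovy"],g["cx"],g["cy"],np.round(g["R"],4).tolist(),np.round(g["t"],1).tolist())
g=get_image("wrist");print(g["fovy"],g["cx"],g["cy"],np.round(g["T_tool_cam"],4).tolist())
E
```

```text
pics
{'t': 0.0, 'joint_positions': [1.098, 0.616, -0.013, 1.425, 0.008, 1.103, -0.04], 'joint_vel': [-0.001, -0.001, -0.002, 0.0, -0.001, 0.001, -0.001], 'joint_torque': [-0.0, -45.894, 0.209, -16.574, -0.061, 0.02, 0.0], 'tool_pos': [280.539, -585.532, 239.511], 'eef_rot': [-3.139, 0.0, 0.447], 'contact_force': [-0.344, 0.214, 0.368], 'ft_torque': [-0.0, -0.078, 0.027], 'finger_gap': 92.733}
scene 50.72305081815498 272.5956949002792 211.98247487759895 [[-0.6854, 0.7281, 0.0073], [0.547, 0.5215, -0.6548], [-0.4806, -0.4449, -0.7557]] [382.4, -247.9, 1344.6]
top 53.65025049200248 282.4645045529726 209.22215356777244 [[-0.0184, -0.9997, 0.0151], [-0.9986, 0.0177, -0.0503], [0.05, -0.016, -0.9986]] [-11.0, 540.2, 1216.6]
67.13384790765991 283.57583998912025 210.3023161422752 [[0.0005, -0.9698, -0.244, 68.2511], [1.0, 0.0002, 0.0013, -0.3539], [-0.0012, -0.244, 0.9698, -145.5023], [0.0, 0.0, 0.0, 1.0]]
```

View pics/top0.png

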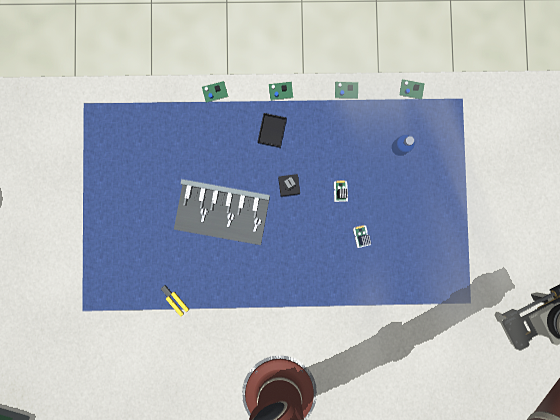

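View pics/scene0.png

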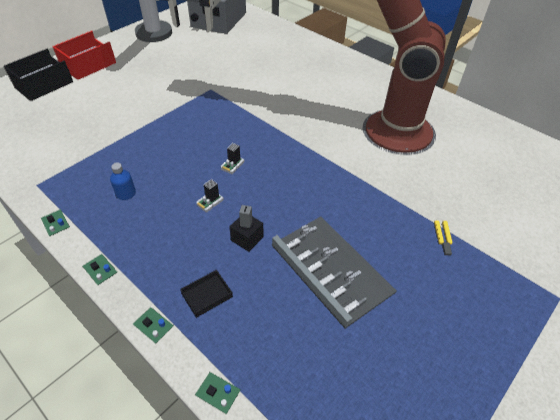

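The top view shows the rack (corners at about (181,180), (270,195), (264,245) and (174,230)) with its back stop on the far side. Two modules sit at (341,190) and (362,237), and the driver and stand at (289,185). Next I'll write the helpers and get rough positions.

```bash
cat > h.py <<'E'
from plant import robot,get_image
import cv2,numpy as np
from scipy.spatial.transform import Rotation as Ro
def cam(n):
    """image, K, and world pose of the camera (R: cam->world, c: centre)"""
    s=robot.get_state();g=get_image(n)
    f=210/np.tan(np.radians(g["fovy"]/2));K=np.array([[f,0,g["cx"]],[0,f,g["cy"]],[0,0,1]])
    if n=="wrist":
        Rt=Ro.from_euler("xyz",s["eef_rot"]).as_matrix();T=np.array(g["T_tool_cam"])
        R=Rt@T[:3,:3];c=Rt@T[:3,3]+np.array(s["tool_pos"])
    else:
        R=np.array(g["R"]).T;c=-R@np.array(g["t"])
    return g["img"],K,R,c
def ray(C,px,z):
    """pixels -> world points on plane z"""
    _,K,R,c=C;px=np.atleast_2d(px).astype(float)
    d=(R@np.linalg.inv(K)@np.c_[px,np.ones(len(px))].T).T
    return c+d*((z-c[2])/d[:,2])[:,None]
def proj(C,X):
    _,K,R,c=C;p=(K@(R.T@(np.atleast_2d(X)-c).T)).T
    return p[:,:2]/p[:,2:]
def inc(pos,yaw):
    """increment (tool axes, units) to go from the present measured pose to pos, tool down with given yaw"""
    s=robot.get_state();R0=Ro.from_euler("xyz",s["eef_rot"]);R1=Ro.from_euler("xyz",[np.pi,0,yaw])
    return np.round(R0.inv().apply(np.array(pos)-s["tool_pos"])/25,3).tolist(),np.round((R0.inv()*R1).as_rotvec(degrees=True)/8,3).tolist()
E
python3 - <<'E'
from h import *
C=cam("top");S=cam("scene")
print("rack z8",ray(C,[[181,180],[270,195],[264,245],[174,230]],8).round(0).tolist())
print("mods top z60",ray(C,[[341,184],[362,231]],60).round(0).tolist(),"base",ray(C,[[341,190],[362,237]],5).round(0).tolist())
print("stand z56",ray(C,[[289,185]],56).round(0),"driver top scene",ray(S,[[246,210]],110).round(0))
print("scene mods base",ray(S,[[209,202],[232,164]],5).round(0).tolist())
print("obst",ray(C,[[403,146],[272,130],[176,300]],10).round(0).tolist())
a=cv2.resize(C[0][160:260,165:385],None,fx=3.6,fy=3.6,interpolation=cv2.INTER_CUBIC);cv2.imwrite("pics/topc.png",a)
E
```

```text
rack z8 [[633.0, 279.0, 8.0], [583.0, 15.0, 8.0], [435.0, 36.0, 8.0], [484.0, 301.0, 8.0]]
mods top z60 [[607.0, -189.0, 60.0], [471.0, -246.0, 60.0]] base [[595.0, -197.0, 5.0], [453.0, -257.0, 5.0]]
stand z56 [[607. -40.  56.]] driver top scene [[609. -34. 110.]]
scene mods base [[594.0, -191.0, 5.0], [455.0, -252.0, 5.0]]
obst [[724.0, -387.0, 10.0], [778.0, 6.0, 10.0], [279.0, 296.0, 10.0]]
```

View pics/topc.png

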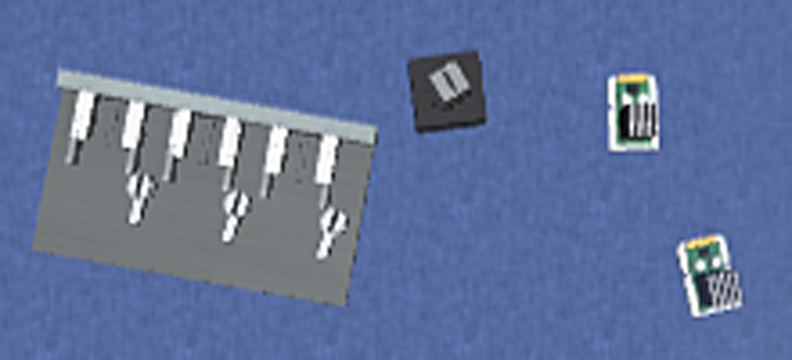

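```bash
python3 -c "
from h import *
print(inc([530,-110,250],np.pi/2))"
```

```text
([17.218, -12.857, -0.38], [-0.007, -0.005, -8.049])
```

arm_command([
  [[17.2, -12.85, -0.4], [0, 0, -8.05]],
  [[17.2, -12.85, -0.4], [0, 0, -8.05]],
  [[17.2, -12.85, -0.4], [0, 0, -8.05]],
  [[17.2, -12.85, -0.4], [0, 0, -8.05]],
  [[17.2, -12.85, -0.4], [0, 0, -8.05]],
  [[17.2, -12.85, -0.4], [0, 0, -8.05]],
  [[17.2, -12.85, -0.4], [0, 0, -8.05]],
  [[17.2, -12.85, -0.4], [0, 0, -8.05]],
  [[17.2, -12.85, -0.4], [0, 0, -8.05]],
  [[17.2, -12.85, -0.4], [0, 0, -8.05]],
  [[17.2, -12.85, -0.4], [0, 0, -8.05]],
  [[17.2, -12.85, -0.4], [0, 0, -8.05]],
  [[17.2, -12.85, -0.4], [0, 0, -8.05]],
  [[17.2, -12.85, -0.4], [0, 0, -8.05]],
  [[17.2, -12.85, -0.4], [0, 0, -8.05]],
  [[17.2, -12.85, -0.4], [0, 0, -8.05]],
])

```text
t: 1.85
tool_pos: [529.3, -112.2, 250.6]
eef_rot: [-3.141, 0.001, 1.568]
contact_force: [0.5, -1.1, -0.2]
finger_gap: 92.8
```

```bash
python3 - <<'E'
from h import *
C=cam("wrist");np.savez("w1.npz",*C);cv2.imwrite("pics/w1.png",C[0]);print(robot.get_state()["tool_pos"],robot.get_state()["eef_rot"])
E
```

```text
[ 529.42825457 -111.93061079  250.66236405] [-3.14140856e+00  3.36395852e-04  1.56850737e+00]
```

View pics/w1.png

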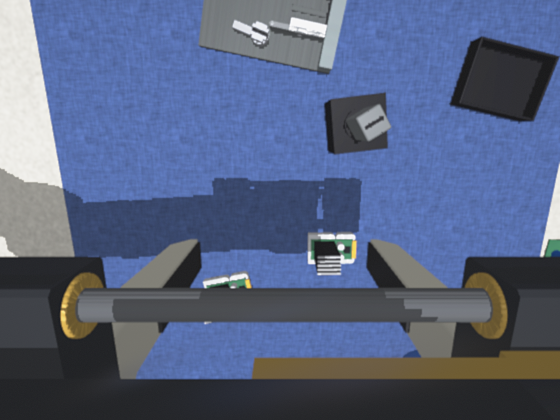

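The wrist view shows module A's sled corners at about (308,233), (357,234) and (357,264). The rod and fingers hide module B. The stand is at (358,123) with the driver handle on top, and part of the rack is at the upper left.

```bash
python3 - <<'E'
from h import *
d=np.load("w1.npz");C=[d[k] for k in d.files]
p=ray(C,[[308,233],[357,234],[357,264],[308,263]],10);print(p.round(1).tolist())
print("centre",p.mean(0).round(1),"len",np.linalg.norm(p[1]-p[0]),"wid",np.linalg.norm(p[2]-p[1]),"yaw",np.arctan2(*(p[1]-p[0])[[1,0]]))
q=ray(C,[[323,241],[341,241]],60);print("block top far edge?",q.round(1).tolist())
print(inc([p.mean(0)[0]-10,p.mean(0)[1]-20,130],np.pi/2))
E
```

```text
[[561.4, -172.1, 10.0], [624.3, -173.6, 10.0], [626.6, -215.1, 10.0], [562.1, -213.5, 10.0]]
centre [ 593.6 -193.6   10. ] len 62.913311955914814 wid 41.563107325563934 yaw -0.023884937823406758
block top far edge? [[574.4, -165.0, 60.0], [594.6, -165.1, 60.0]]
([-4.059, 2.177, 4.827], [-0.001, 0.002, -0.016])
```

arm_command([
  [[-3.26, 2.18, 3], [0, 0, 0.1]],
  [[-3.26, 2.18, 4], [0, 0, 0.1]],
  [[-3.26, 2.18, 5], [0, 0, 0.1]],
  [[-3.26, 2.18, 5], [0, 0, 0.1]],
  [[-3.26, 2.18, 5], [0, 0, 0.1]],
  [[-3.26, 2.18, 6], [0, 0, 0.1]],
  [[-3.26, 2.18, 7], [0, 0, 0.1]],
  [[-3.26, 2.18, 8], [0, 0, 0.1]],
  [[-3.26, 2.18, 8.02], [0, 0, 0.1]],
  [[-3.26, 2.18, 8.02], [0, 0, 0.1]],
])

```text
t: 2.9
tool_pos: [585.5, -191.2, 52.4]
eef_rot: [3.139, -0.0, 1.558]
contact_force: [-0.1, 0.6, 0.2]
finger_gap: 93.5
```

arm_command([
  [[0, 0, 0], [0, 0, 0]],
  [[0, 0, 0], [0, 0, 0]],
  [[0, 0, 0], [0, 0, 0]],
  [[0, 0, 0], [0, 0, 0]],
  [[0, 0, 0], [0, 0, 0]],
  [[0, 0, 0], [0, 0, 0]],
  [[0, 0, 0], [0, 0, 0]],
  [[0, 0, 0], [0, 0, 0]],
], claw=-0.6, force=35)

```text
t: 3.7
tool_pos: [584.3, -192.1, 50.1]
eef_rot: [-3.141, -0.0, 1.557]
contact_force: [-0.8, -0.2, 0.6]
finger_gap: 33.5
```

arm_command([
  [[0, 0, 0], [0, 0, 0]],
  [[0, 0, 0], [0, 0, 0]],
  [[0, 0, 0], [0, 0, 0]],
  [[0, 0, 0], [0, 0, 0]],
  [[0, 0, -2], [0, 0, 0]],
  [[0, 0, -4], [0, 0, 0]],
  [[0, 0, -6], [0, 0, 0]],
  [[2, -0.2, -8], [0, 0, 0]],
  [[11.3, -2.2, -8], [0, 0, 0]],
  [[11.3, -2.2, -8], [0, 0, 0]],
  [[11.3, -2.2, -8], [0, 0, 0]],
  [[11.3, -2.2, -8], [0, 0, 0]],
  [[11.3, -2.2, -8], [0, 0, 0]],
  [[11.3, -2.2, -8], [0, 0, 0]],
  [[11.3, -2.2, -8], [0, 0, 0]],
  [[11.3, -2.2, -8], [0, 0, 0]],
  [[11.3, -2.2, -8], [0, 0, 0]],
])

```text
t: 5.4
tool_pos: [533.7, 88.8, 249.8]
eef_rot: [-3.141, 0.001, 1.553]
contact_force: [-0.6, 0.3, -1.5]
finger_gap: 26.0
```

```bash
python3 - <<'E'
from h import *
C=cam("wrist");np.savez("w2.npz",*C);cv2.imwrite("pics/w2.png",C[0]);print(robot.get_state()["tool_pos"],robot.get_state()["eef_rot"])
E
```

```text
[533.67532939  88.94869633 249.81431982] [-3.14123037e+00  8.87556154e-04  1.55322422e+00]
```

View pics/w2.png

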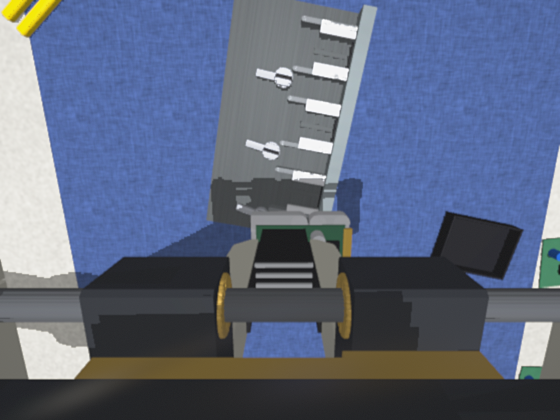

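Module A is held (gap 26 mm). The rack's lock heads are at about (283,77) and (270,151). Its back stop runs from (370,8) to (330,210), and its front plate edge from (236,0) to (208,220).

```bash
python3 - <<'E'
from h import *
d=np.load("w2.npz");C=[d[k] for k in d.files];im=C[0]
hsv=cv2.cvtColor(im,cv2.COLOR_BGR2HSV)
# front plate edge: first non-blue pixel from left per row; back edge: last non-blue
blue=(hsv[...,1]>90)
L=[];B=[]
for r in range(5,172,3):
    nz=np.where(~blue[r,150:420])[0]
    # restrict to runs
    run=cv2.morphologyEx((~blue[r:r+1,150:420]).astype(np.uint8),cv2.MORPH_OPEN,np.ones((1,5)))[0]
    nz=np.where(run)[0]; L.append([150+nz[0]-.5,r]);B.append([150+nz[-1]+.5,r])
for P,z in((L,8),(B,32)):
    X=ray(C,P,z)[:,:2]
    for _ in range(3):
        c=X.mean(0);u=np.linalg.svd(X-c)[2][0];e=(X-c)@[-u[1],u[0]];X=X[abs(e)<max(1.5,2*e.std())]
    u=u*np.sign(u[1]);print("line pt",c.round(1),"rack yaw",np.arctan2(-u[0],u[1]).round(4),"rms",e.std().round(2),len(X))
print("heads",ray(C,[[283,77],[270,151]],30).round(1).tolist())
cv2.imwrite("pics/w2c.png",cv2.resize(im[0:215,195:395],None,fx=3,fy=2.79,interpolation=cv2.INTER_CUBIC)[:600])
E
```

```text
line pt [465.8 203.5] rack yaw -0.1975 rms 0.32 56
line pt [617.6 196.6] rack yaw -0.1974 rms 0.31 55
heads [[536.2, 212.1, 30.0], [520.0, 134.0, 30.0]]
```

View pics/w2c.png

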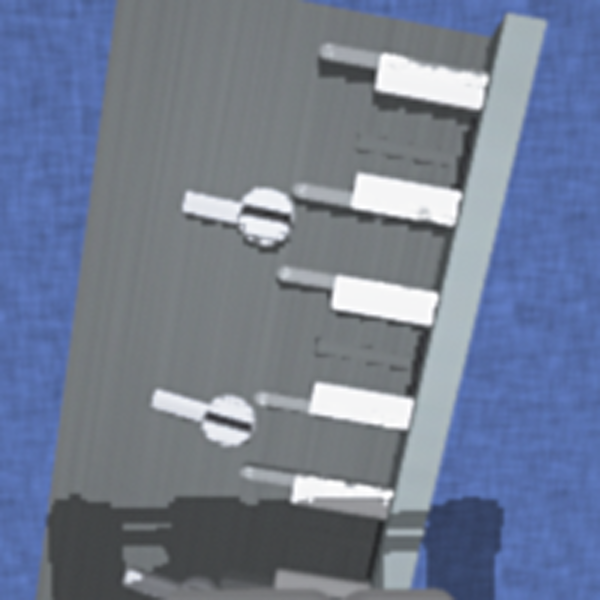

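```bash
cat >> h.py <<'E'
YAW=-0.198
U=np.array([np.cos(YAW),np.sin(YAW)]);V=np.array([-U[1],U[0]]);SU=550.0;BAY=dict(top=349.4,mid=269.7,bot=190.0)
def P(u,v,z): return [*(u*U+v*V),z]
E
python3 - <<'E'
from h import *
d=np.load("w2.npz");C=[d[k] for k in d.files]
w=ray(C,[[338.3,35.5],[331.3,65.2],[319,110.5],[314,138]],24)
print("walls v",(w[:,:2]@V).round(1),"u",(w[:,:2]@U).round(1))
e=ray(C,[[252,213],[348,213]],210);print("sled edge",e.round(1).tolist())
e=ray(C,[[345,228],[352,228]],210);print("nose",e.round(1).tolist())
hsv=cv2.cvtColor(C[0],cv2.COLOR_BGR2HSV)
print(C[0][205:235:2,270].tolist())
print(inc(P(445,349.4,120),YAW+np.pi/2),robot.get_state()["t"])
E
```

```text
walls v [365.2 335.4 287.1 256.7] u [534.2 533.2 529.8 530.4]
sled edge [[515.8, 108.6, 210.0], [573.9, 107.5, 210.0]]
nose [[572.4, 98.1, 210.0], [576.7, 98.0, 210.0]]
[[75, 73, 71], [87, 85, 82], [97, 94, 92], [111, 108, 107], [123, 120, 119], [140, 137, 136], [153, 149, 147], [152, 148, 147], [153, 149, 147], [153, 149, 148], [83, 93, 75], [68, 88, 51], [39, 45, 33], [30, 29, 30], [28, 27, 27]]
([6.627, -1.26, 5.187], [-0.002, 0.007, 1.292]) 5.45
```

arm_command([
  [[2, -0.4, 1], [0, 0, 0.6]],
  [[4, -0.8, 2], [0, 0, 1.29]],
  [[6, -1.2, 3], [0, 0, 1.29]],
  [[6.72, -1.25, 4.5], [0, 0, 1.29]],
  [[6.72, -1.25, 5.19], [0, 0, 1.29]],
  [[6.72, -1.25, 5.19], [0, 0, 1.29]],
  [[6.72, -1.25, 5.19], [0, 0, 1.29]],
  [[6.72, -1.25, 5.19], [0, 0, 1.29]],
])

```text
t: 6.25
tool_pos: [506.3, 258.1, 122.0]
eef_rot: [3.139, -0.001, 1.373]
contact_force: [-0.5, -0.9, -0.7]
finger_gap: 25.9
```

```bash
python3 - <<'E'
from h import *
print(inc(P(445,351.8,58.4),YAW+np.pi/2),inc(P(510.5,351.8,58.4),YAW+np.pi/2))
C=cam("wrist");np.savez("w3.npz",*C);cv2.imwrite("pics/w3.png",C[0])
E
```

```text
([-0.039, -0.034, 2.544], [0.022, -0.009, 0.004]) ([-0.041, 2.586, 2.552], [0.022, -0.009, 0.004])
```

View pics/w3.png

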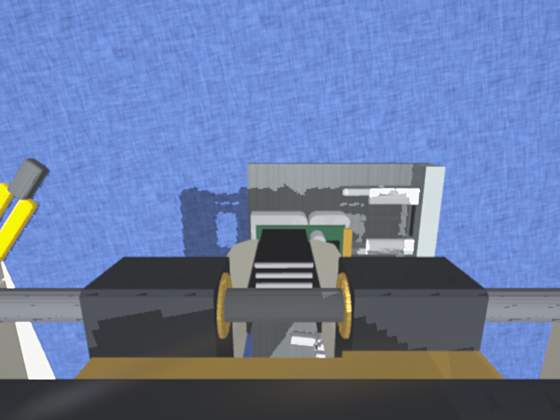

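The held module lines up with the top bay. The bay's lips are near (393,203) and (390,240), and the sled's far edge is near row 212. A quick lateral check before lowering:

```bash
python3 - <<'E'
from h import *
d=np.load("w3.npz");C=[d[k] for k in d.files];im=C[0]
g=cv2.cvtColor(im,cv2.COLOR_BGR2GRAY)
print("col395",[(r,int(g[r,395])) for r in range(184,262,2)])
print("sled col285",[(r,int(g[r,285])) for r in range(200,232,2)])
s=robot.get_state()
for r in (204,205,239,240): print(r,(ray(C,[[395,r]],24)[0][:2]@V).round(1))
for r in (213,215,217): print("sled",r,(ray(C,[[285,r]],s["tool_pos"][2]-40)[0][:2]@V).round(1))
print("tcp v",s["tool_pos"][:2]@V)
E
```

```text
col395 [(184, 141), (186, 102), (188, 157), (190, 201), (192, 197), (194, 200), (196, 200), (198, 197), (200, 194), (202, 194), (204, 123), (206, 86), (208, 88), (210, 87), (212, 87), (214, 86), (216, 90), (218, 91), (220, 89), (222, 87), (224, 87), (226, 87), (228, 86), (230, 86), (232, 85), (234, 86), (236, 85), (238, 114), (240, 180), (242, 196), (244, 199), (246, 199), (248, 187), (250, 145), (252, 149), (254, 118), (256, 82), (258, 49), (260, 53)]
sled col285 [(200, 91), (202, 92), (204, 91), (206, 91), (208, 91), (210, 102), (212, 155), (214, 163), (216, 194), (218, 195), (220, 195), (222, 196), (224, 176), (226, 92), (228, 88), (230, 36)]
204 364.6
205 363.8
239 335.4
240 334.5
sled 213 372.4
sled 215 371.1
sled 217 369.9
tcp v 352.8906935109035
```

arm_command([
  [[-0.04, -0.03, 1.2], [0, 0, 0]],
  [[-0.04, -0.03, 2.2], [0, 0, 0]],
  [[-0.04, -0.03, 2.45], [0, 0, 0]],
  [[-0.04, -0.03, 2.54], [0, 0, 0]],
  [[-0.04, -0.03, 2.54], [0, 0, 0]],
  [[-0.04, -0.03, 2.54], [0, 0, 0]],
  [[-0.04, 0.2, 2.54], [0, 0, 0]],
  [[-0.04, 0.5, 2.54], [0, 0, 0]],
  [[-0.04, 0.8, 2.54], [0, 0, 0]],
  [[-0.04, 1.0, 2.54], [0, 0, 0]],
  [[-0.04, 1.2, 2.54], [0, 0, 0]],
  [[-0.04, 1.4, 2.54], [0, 0, 0]],
  [[-0.04, 1.4, 2.54], [0, 0, 0]],
  [[-0.04, 1.4, 2.54], [0, 0, 0]],
])

```text
t: 7.7
tool_pos: [540.2, 251.7, 58.0]
eef_rot: [3.139, -0.001, 1.376]
contact_force: [-0.1, -0.9, 4.9]
finger_gap: 25.3
```

```bash
python3 -c "
from h import *
s=robot.get_state();p=s['tool_pos'];print(p,p[:2]@U,p[:2]@V,s['contact_force'],inc(P(510.5,351.8,58.4),YAW+np.pi/2))"
```

```text
[540.18459207 251.69285954  57.97591635] 480.1202410259228 353.03433715938536 [-0.08509766 -0.94419796  4.91620068] ([-0.053, 1.215, -0.014], [0.017, -0.009, 0.021])
```

arm_command([
  [[-0.03, 0.2, -0.01], [0, 0, 0]],
  [[-0.03, 0.4, -0.01], [0, 0, 0]],
  [[-0.03, 0.6, -0.01], [0, 0, 0]],
  [[-0.03, 0.8, -0.01], [0, 0, 0]],
  [[-0.03, 0.95, -0.01], [0, 0, 0]],
  [[-0.03, 1.1, -0.01], [0, 0, 0]],
  [[-0.03, 1.2, -0.01], [0, 0, 0]],
  [[-0.03, 1.25, -0.01], [0, 0, 0]],
  [[-0.03, 1.25, -0.01], [0, 0, 0]],
  [[-0.03, 1.25, -0.01], [0, 0, 0]],
])

```text
t: 8.7
tool_pos: [569.1, 244.4, 58.0]
eef_rot: [-3.141, 0.001, 1.376]
contact_force: [-2.5, -1.6, 7.5]
finger_gap: 25.5
```

```bash
python3 -c "
from h import *
s=robot.get_state();p=s['tool_pos'];print(p,p[:2]@U,p[:2]@V,s['contact_force'],s['contact_force'][:2]@U)"
```

```text
[569.06994559 244.36414714  57.99172692] 509.88285347226025 351.5308167369261 [-2.46661    -1.59874402  7.45520762] -2.1039302448578145
```

arm_command([
  [[0, 0.05, -0.02], [0, 0, 0]],
  [[0, 0.08, -0.02], [0, 0, 0]],
  [[0, 0.08, -0.02], [0, 0, 0]],
  [[0, 0.0, -0.01], [0, 0, 0]],
  [[0, 0.0, -0.01], [0, 0, 0]],
])

```text
t: 9.2
tool_pos: [569.1, 244.3, 58.0]
eef_rot: [-3.141, 0.001, 1.376]
contact_force: [-3.1, -1.3, 5.5]
finger_gap: 25.6
```

```bash
python3 -c "
from h import *
s=robot.get_state();p=s['tool_pos'];print(p,p[:2]@U,p[:2]@V,s['contact_force'],s['contact_force'][:2]@U)"
```

```text
[569.12035006 244.34238755  57.99957477] 509.93655343735037 351.5193972896345 [-3.14639578 -1.25084385  5.53100849] -2.8388693650755332
```

arm_command([
  [[0, 0, 0], [0, 0, 0]],
  [[0, 0, 0], [0, 0, 0]],
  [[0, 0, 0], [0, 0, 0]],
  [[0, 0, 0], [0, 0, 0]],
  [[0, 0, -1], [0, 0, 0]],
  [[0, 0, -3], [0, 0, 0]],
  [[0, 0, -5], [0, 0, 0]],
  [[0, 0, -6], [0, 0, 0]],
  [[-2, 0, -6], [0, 0, 0]],
  [[-4, 0, -6], [0, 0, 0]],
  [[-4.8, 0, -6], [0, 0, 0]],
  [[-4.8, 0, -6], [0, 0, 0]],
  [[-4.8, 0, -6], [0, 0, 0]],
  [[-4.8, 0, -6], [0, 0, 0]],
], claw=0)

```text
t: 10.6
tool_pos: [546.0, 129.7, 207.5]
eef_rot: [3.142, -0.002, 1.38]
contact_force: [-0.4, -0.1, -0.6]
finger_gap: 46.5
```

```bash
python3 - <<'E'
from h import *
C=cam("wrist");np.savez("w4.npz",*C);T=cam("top");np.savez("t4.npz",*T)
a=np.zeros((420,800,3),np.uint8);a[:,:560]=C[0];t=cv2.resize(T[0][160:265,165:405],(240*10//10,105));a[:105,560:]=t
a[110:420,560:]=cv2.resize(T[0][160:260,325:405],(240,310))
cv2.imwrite("pics/w4.png",a);s=robot.get_state();print(s["tool_pos"],s["eef_rot"],s["tool_pos"][:2]@U,s["tool_pos"][:2]@V)
E
```

```text
[545.8819331  129.53805595 207.37825087] [-3.14141728e+00 -1.44306654e-03  1.37994191e+00] 509.73519218159004 234.38691660719772
```

View pics/w4.png

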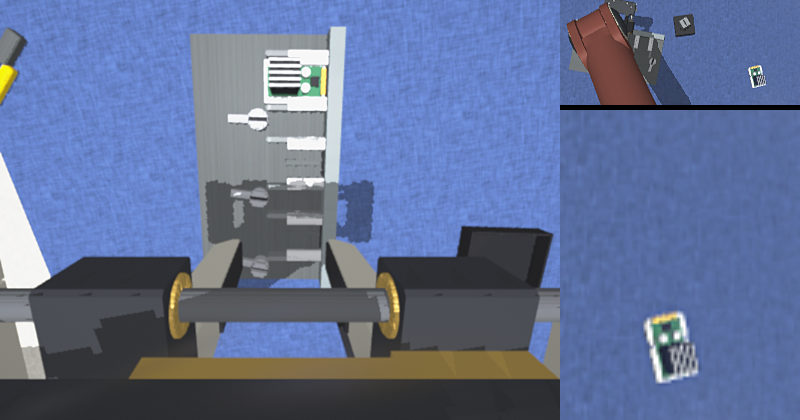

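Module A sits in the top bay with its nose (col 327) close against the back stop (col 329). Module B is still at about (362,237) in the top view. I'll measure where A is seated and compute the move to B.

```bash
python3 - <<'E'
from h import *
d=np.load("w4.npz");C=[d[k] for k in d.files]
r=ray(C,[[264,66],[264,92]],18);print("rear u (490?)",(r[:,:2]@U).round(1),(r[:,:2]@V).round(1))
h=ray(C,[[258,119],[260,197],[260,266]],30);print("heads u,v",(h[:,:2]@U).round(1),(h[:,:2]@V).round(1))
d=np.load("t4.npz");T=[d[k] for k in d.files]
pc=np.array([[645,318],[685,312],[698,374],[655,383]]);pp=np.c_[325+(pc[:,0]-560)/3,160+(pc[:,1]-110)/3.1]
c=ray(T,pp,10);m=c.mean(0);x=(c[0]+c[1]-c[2]-c[3])/2;yaw=np.arctan2(x[1],x[0]);print(c.round(1).tolist(),m,np.linalg.norm(x),yaw)
b=m[:2]-10*x[:2]/np.linalg.norm(x[:2]);print(b,inc([*b,190],yaw+np.pi/2))
E
```

```text
rear u (490?) [490.6 490.4] [364.1 340.1]
heads u,v [485.  486.1 485.3] [313.7 235.6 158. ]
[[483.1, -230.5, 10.0], [488.2, -270.4, 10.0], [428.6, -281.6, 10.0], [420.9, -238.7, 10.0]] [ 455.20429619 -255.33012681   10.        ] 61.68031492149248 0.15817031724956246
[ 445.32912487 -256.90524309] ([-15.941, -1.017, 0.672], [0.001, -0.01, -2.5])
```

arm_command([
  [[-15.95, -1, 0.7], [0, 0, -2.5]],
  [[-15.95, -1, 0.7], [0, 0, -2.5]],
  [[-15.95, -1, 0.7], [0, 0, -2.5]],
  [[-15.95, -1, 0.7], [0, 0, -2.5]],
  [[-15.95, -1, 0.7], [0, 0, -2.5]],
  [[-15.95, -1, 0.7], [0, 0, -2.5]],
  [[-15.95, -1, 0.7], [0, 0, -2.5]],
  [[-15.95, -1, 0.7], [0, 0, -2.5]],
  [[-15.95, -1, 0.7], [0, 0, -2.5]],
  [[-15.95, -1, 0.7], [0, 0, -2.5]],
  [[-15.95, -1, 0.7], [0, 0, -2.5]],
  [[-15.95, -1, 0.7], [0, 0, -2.5]],
], claw=1)

```text
t: 11.9
tool_pos: [445.6, -256.8, 190.1]
eef_rot: [3.141, -0.001, 1.73]
contact_force: [-0.0, 0.2, -0.9]
finger_gap: 92.7
```

```bash
python3 - <<'E'
from h import *
C=cam("wrist");np.savez("w5.npz",*C);cv2.imwrite("pics/w5.png",C[0]);s=robot.get_state();print(s["tool_pos"],s["eef_rot"])
E
```

```text
[ 445.49022667 -257.06576549  190.10281569] [ 3.14090573e+00 -5.94174370e-04  1.72990927e+00]
```

View pics/w5.png

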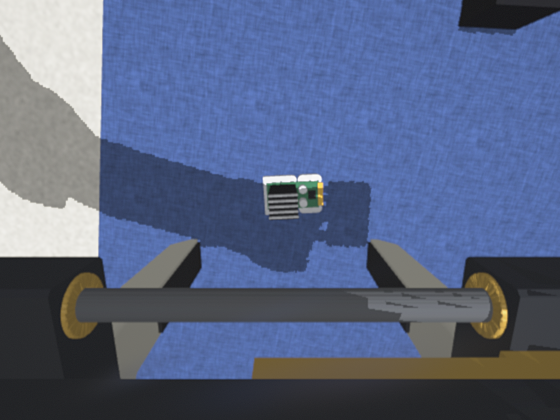

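Module B is directly below. Its sled corners are near (263,177), (321,174) and (324,211), and the nose is at the right.

```bash
python3 - <<'E'
from h import *
d=np.load("w5.npz");C=[d[k] for k in d.files]
c=ray(C,[[263,177],[321.5,174.5],[323.5,211.5],[265,214]],10);x=c[1]-c[0];yaw=np.arctan2(x[1],x[0]);m=c.mean(0)
print(c.round(1).tolist(),m.round(1),np.linalg.norm(x),np.linalg.norm(c[2]-c[1]),yaw)
b=m[:2]-10*x[:2]/np.linalg.norm(x[:2]);print(b,inc([*b,50],yaw+np.pi/2))
E
```

```text
[[422.5, -239.1, 10.0], [481.7, -226.9, 10.0], [491.2, -265.3, 10.0], [430.2, -277.9, 10.0]] [ 456.4 -252.3   10. ] 60.46504926008834 39.55772828112467 0.20264584517597087
[ 446.59698392 -254.33472222] ([0.098, 0.057, 5.604], [0.005, -0.004, -0.312])
```

arm_command([
  [[0.1, 0.06, 2], [0, 0, -0.3]],
  [[0.1, 0.06, 4], [0, 0, -0.3]],
  [[0.1, 0.06, 5], [0, 0, -0.3]],
  [[0.1, 0.06, 5.6], [0, 0, -0.3]],
  [[0.1, 0.06, 5.6], [0, 0, -0.3]],
  [[0.1, 0.06, 5.6], [0, 0, -0.3]],
])

```text
t: 12.55
tool_pos: [446.4, -255.6, 50.3]
eef_rot: [3.141, -0.0, 1.77]
contact_force: [-0.0, 0.0, 0.3]
finger_gap: 92.8
```

arm_command([
  [[0, 0, 0], [0, 0, 0]],
  [[0, 0, 0], [0, 0, 0]],
  [[0, 0, 0], [0, 0, 0]],
  [[0, 0, 0], [0, 0, 0]],
  [[0, 0, 0], [0, 0, 0]],
  [[0, 0, 0], [0, 0, 0]],
  [[0, 0, 0], [0, 0, 0]],
  [[0, 0, 0], [0, 0, 0]],
  [[0, 0, 0], [0, 0, 0]],
  [[0, 0, 0], [0, 0, 0]],
  [[0, 0, 0], [0, 0, 0]],
  [[0, 0, 0], [0, 0, 0]],
  [[0, 0, 0], [0, 0, 0]],
], claw=-0.6, force=35)

```text
t: 13.85
tool_pos: [445.5, -256.4, 49.9]
eef_rot: [-3.141, -0.0, 1.768]
contact_force: [0.1, -1.1, -0.9]
finger_gap: 25.8
```

```bash
python3 -c "
from h import *
s=robot.get_state();p=s['tool_pos'];print(p,s['eef_rot'],s['finger_gap'])
print(inc([p[0],p[1],150],s['eef_rot'][2]),inc(P(445,272,130),YAW+np.pi/2))"
```

```text
[ 445.49264857 -256.4450537    49.86921084] [-3.14146418e+00 -1.43470155e-04  1.76767764e+00] 25.775338367737614
([0.001, -0.001, -4.005], [-0.001, -0.001, 0.0]) ([16.741, 5.146, -3.203], [-0.001, -0.001, 2.828])
```

arm_command([
  [[0, 0, -1.6], [0, 0, 0]],
  [[0, 0, -3.2], [0, 0, 0]],
  [[2, 0.6, -3.2], [0, 0, 0.5]],
  [[4, 1.2, -3.2], [0, 0, 1]],
  [[6, 1.8, -3.2], [0, 0, 1.5]],
  [[8, 2.4, -3.2], [0, 0, 2]],
  [[10, 3, -3.2], [0, 0, 2.5]],
  [[12, 3.6, -3.2], [0, 0, 2.83]],
  [[14, 4.2, -3.2], [0, 0, 2.83]],
  [[15.5, 4.8, -3.2], [0, 0, 2.83]],
  [[16.6, 5.18, -3.2], [0, 0, 2.83]],
  [[16.6, 5.18, -3.2], [0, 0, 2.83]],
  [[16.6, 5.18, -3.2], [0, 0, 2.83]],
  [[16.6, 5.18, -3.2], [0, 0, 2.83]],
  [[16.6, 5.18, -3.2], [0, 0, 2.83]],
])

```text
t: 15.35
tool_pos: [491.3, 173.6, 129.7]
eef_rot: [-3.141, 0.002, 1.369]
contact_force: [0.2, -0.4, -1.1]
finger_gap: 26.0
```

```bash
python3 - <<'E'
from h import *
C=cam("wrist");np.savez("w6.npz",*C);cv2.imwrite("pics/w6.png",C[0]);s=robot.get_state();p=s["tool_pos"];print(p,s["eef_rot"],p[:2]@U,p[:2]@V,s["finger_gap"])
g=cv2.cvtColor(C[0],cv2.COLOR_BGR2GRAY)
print("sled col285",[(r,int(g[r,285]),(ray(C,[[285,r]],p[2]-40)[0][:2]@V).round(1)) for r in range(204,226,2)])
for c in (385,395): print(c,[(r,int(g[r,c])) for r in range(150,250,2)])
E
```

```text
[491.41505583 173.84648862 129.85608657] [-3.14137403e+00  1.15684461e-03  1.36955761e+00] 447.6166324593817 267.11553501607494 25.994121604950877
sled col285 [(204, 93, np.float64(292.0)), (206, 148, np.float64(290.8)), (208, 158, np.float64(289.5)), (210, 187, np.float64(288.3)), (212, 188, np.float64(287.0)), (214, 187, np.float64(285.8)), (216, 188, np.float64(284.5)), (218, 172, np.float64(283.3)), (220, 92, np.float64(282.0)), (222, 86, np.float64(280.7)), (224, 39, np.float64(279.5))]
385 [(150, 143), (152, 144), (154, 143), (156, 141), (158, 142), (160, 141), (162, 142), (164, 142), (166, 142), (168, 142), (170, 141), (172, 140), (174, 141), (176, 121), (178, 142), (180, 246), (182, 248), (184, 247), (186, 247), (188, 248), (190, 233), (192, 185), (194, 134), (196, 82), (198, 86), (200, 87), (202, 87), (204, 83), (206, 87), (208, 87), (210, 85), (212, 86), (214, 86), (216, 85), (218, 85), (220, 85), (222, 85), (224, 86), (226, 83), (228, 119), (230, 185), (232, 189), (234, 191), (236, 192), (238, 156), (240, 123), (242, 150), (244, 92), (246, 84), (248, 85)]
395 [(150, 143), (152, 143), (154, 142), (156, 142), (158, 140), (160, 140), (162, 139), (164, 140), (166, 139), (168, 138), (170, 138), (172, 138), (174, 138), (176, 120), (178, 136), (180, 228), (182, 244), (184, 248), (186, 247), (188, 242), (190, 213), (192, 186), (194, 132), (196, 82), (198, 84), (200, 86), (202, 85), (204, 85), (206, 85), (208, 89), (210, 86), (212, 86), (214, 86), (216, 86), (218, 86), (220, 85), (222, 86), (224, 86), (226, 85), (228, 126), (230, 184), (232, 189), (234, 192), (236, 191), (238, 132), (240, 128), (242, 164), (244, 98), (246, 124), (248, 129)]
```

View pics/w6.png

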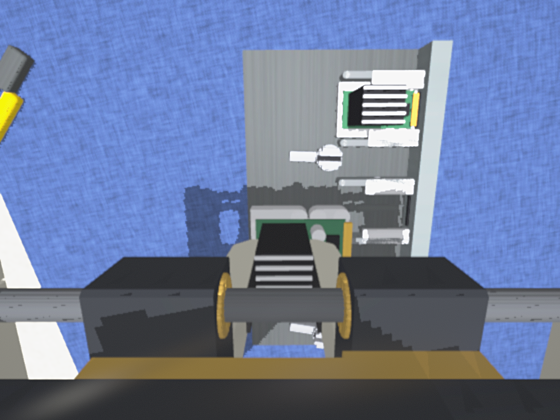

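```bash
python3 - <<'E'
from h import *
d=np.load("w6.npz");C=[d[k] for k in d.files]
v=ray(C,[[390,194.3],[390,228.5]],24)[:,:2]@V;print(v,v.mean());m=v.mean()-1.9
for u in(445,510.5): print(inc(P(u,m,58.3),YAW+np.pi/2))
E
```

```text
[284.43612601 255.47044458] 269.95328529159406
([0.04, -0.104, 2.862], [-0.002, 0.008, -0.023])
([0.049, 2.516, 2.862], [-0.002, 0.008, -0.023])
```

arm_command([
  [[0.04, -0.1, 1.5], [0, 0, 0]],
  [[0.04, -0.1, 2.4], [0, 0, 0]],
  [[0.04, -0.1, 2.75], [0, 0, 0]],
  [[0.04, -0.1, 2.85], [0, 0, 0]],
  [[0.04, -0.1, 2.85], [0, 0, 0]],
  [[0.04, -0.1, 2.85], [0, 0, 0]],
  [[0.04, 0.2, 2.85], [0, 0, 0]],
  [[0.04, 0.5, 2.85], [0, 0, 0]],
  [[0.04, 0.8, 2.85], [0, 0, 0]],
  [[0.04, 1.0, 2.85], [0, 0, 0]],
  [[0.04, 1.2, 2.85], [0, 0, 0]],
  [[0.04, 1.3, 2.85], [0, 0, 0]],
  [[0.04, 1.3, 2.85], [0, 0, 0]],
  [[0.04, 1.3, 2.85], [0, 0, 0]],
])

```text
t: 16.8
tool_pos: [523.6, 170.0, 58.6]
eef_rot: [3.141, 0.0, 1.372]
contact_force: [-0.4, -1.6, -1.3]
finger_gap: 25.7
```

```bash
python3 -c "
from h import *
s=robot.get_state();p=s['tool_pos'];print(p,p[:2]@U,p[:2]@V,s['contact_force'],inc(P(510.5,268,58.2),YAW+np.pi/2))"
```

```text
[523.56096142 169.985599    58.64160675] 479.89394090281706 269.6534621970667 [-0.423461   -1.64640445 -1.33934323] ([-0.065, 1.224, 0.018], [0.001, 0.003, -0.005])
```

arm_command([
  [[-0.05, 0.2, 0.01], [0, 0, 0]],
  [[-0.05, 0.4, 0.01], [0, 0, 0]],
  [[-0.05, 0.6, 0.01], [0, 0, 0]],
  [[-0.05, 0.8, 0.01], [0, 0, 0]],
  [[-0.05, 0.95, 0.01], [0, 0, 0]],
  [[-0.05, 1.1, 0.01], [0, 0, 0]],
  [[-0.05, 1.2, 0.01], [0, 0, 0]],
  [[-0.05, 1.28, 0.01], [0, 0, 0]],
  [[-0.05, 1.3, 0.01], [0, 0, 0]],
  [[-0.05, 1.3, 0.01], [0, 0, 0]],
  [[-0.05, 1.25, 0], [0, 0, 0]],
  [[-0.05, 1.25, 0], [0, 0, 0]],
])

```text
t: 18.0
tool_pos: [553.9, 162.7, 58.6]
eef_rot: [3.141, 0.0, 1.372]
contact_force: [-3.0, -1.3, -1.9]
finger_gap: 25.7
```

```bash
python3 -c "
from h import *
s=robot.get_state();p=s['tool_pos'];print(p,p[:2]@U,p[:2]@V,s['contact_force'],s['contact_force'][:2]@U)
print(inc([560,-110,230],np.pi/2+.3))"
```

```text
[553.86017015 162.67552313  58.61714488] 511.0391186275661 268.446331949502 [-3.04633206 -1.3399079  -1.8836166 ] -2.7232410162619436
([-10.648, 2.391, -6.85], [0.001, 0.004, -3.569])
```

arm_command([
  [[0, 0, 0], [0, 0, 0]],
  [[0, 0, 0], [0, 0, 0]],
  [[0, 0, 0], [0, 0, 0]],
  [[0, 0, 0], [0, 0, 0]],
  [[0, 0, -1], [0, 0, 0]],
  [[0, 0, -3], [0, 0, 0]],
  [[0, 0, -5], [0, 0, 0]],
  [[0, 0, -7], [0, 0, 0]],
  [[-2, 1, -7], [0, 0, -0.6]],
  [[-4, 2, -7], [0, 0, -1.2]],
  [[-6, 3, -7], [0, 0, -1.8]],
  [[-8, 3, -7], [0, 0, -2.4]],
  [[-8.95, 3.5, -7], [0, 0, -3]],
  [[-8.95, 3.5, -7], [0, 0, -3.57]],
  [[-8.95, 3.5, -7], [0, 0, -3.57]],
  [[-8.95, 3.5, -7], [0, 0, -3.57]],
  [[-8.95, 3.5, -7], [0, 0, -3.57]],
], claw=0.1)

```text
t: 19.7
tool_pos: [595.8, -71.5, 234.0]
eef_rot: [3.141, -0.001, 1.873]
contact_force: [-0.3, -0.3, -0.1]
finger_gap: 50.9
```

```bash
python3 - <<'E'
from h import *
C=cam("wrist");np.savez("w7.npz",*C);T=cam("top");S=cam("scene")
np.savez("s7.npz",*S)
a=np.zeros((420,800,3),np.uint8);a[:,:560]=C[0];a[:210,560:]=cv2.resize(T[0][160:265,165:285],(240,210));a[210:,560:]=cv2.resize(S[0][190:330,200:360],(240,210))
cv2.imwrite("pics/w7.png",a);s=robot.get_state();print(s["tool_pos"],s["eef_rot"],s["finger_gap"])
E
```

```text
[595.63545461 -72.19049199 233.8739939 ] [ 3.14117741e+00 -1.35496431e-04  1.87274719e+00] 51.21036945021467
```

View pics/w7.png

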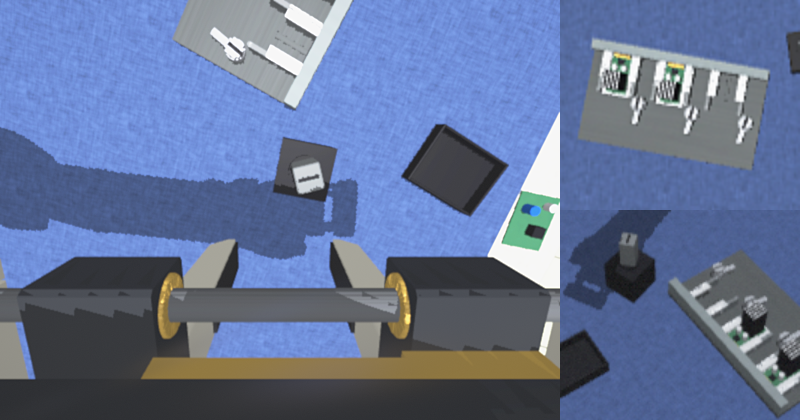

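Both modules look seated in the top and middle bays. The driver handle is near (308,177) on the stand at (305,168). I'll zoom in for its orientation.

```bash
python3 - <<'E'
from h import *
d=np.load("w7.npz");C=[d[k] for k in d.files]
cv2.imwrite("pics/w7c.png",cv2.resize(C[0][130:210,260:350],None,fx=7,fy=7,interpolation=cv2.INTER_CUBIC))
E
```

```text
(no output)
```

View pics/w7c.png

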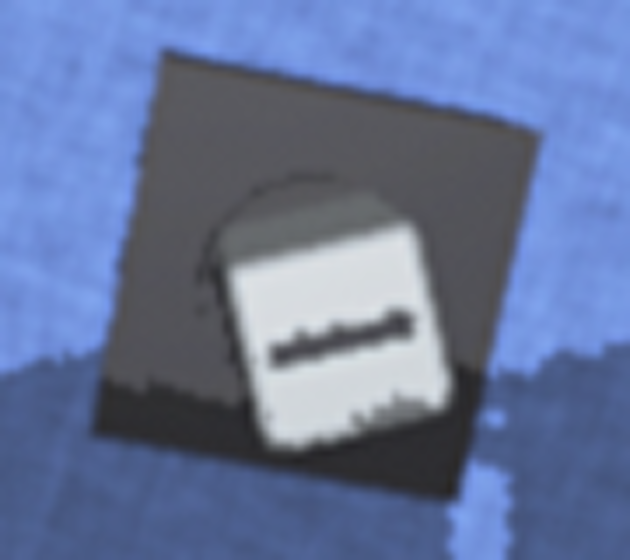

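```bash
python3 - <<'E'
from h import *
d=np.load("w7.npz");C=[d[k] for k in d.files]
f=lambda a:np.array(a)/7+[260,130]-0.43
c=ray(C,f([[230,265],[415,222],[452,405],[272,450]]),110);m=c.mean(0)
e=[c[1]-c[0],c[2]-c[3],c[1]-c[2],c[0]-c[3]]
print("handle",c.round(1).tolist(),m.round(1),[np.linalg.norm(x).round(1) for x in e],[np.arctan2(x[1],x[0]).round(3) for x in e])
k=ray(C,f([[270,355],[415,322]]),110);print("mark",np.arctan2(*(k[1]-k[0])[[1,0]]))
s=ray(C,f([[165,50],[540,130],[458,497],[95,435]]),56);print("stand",s.round(1).tolist(),s.mean(0).round(1),np.linalg.norm(s[1]-s[0]),np.linalg.norm(s[2]-s[1]))
h=ray(C,[[234,48]],30)[0];print("bot head",h[:2]@U,h[:2]@V)
yaw=np.mean([np.arctan2(x[1],x[0]) for x in e[:2]]+[np.arctan2(x[1],x[0])-np.pi/2 for x in e[2:]])
print(yaw,inc([*m[:2],150],yaw+np.pi/2),inc([*m[:2],86],yaw+np.pi/2))
E
```

```text
handle [[592.9, -33.4, 110.0], [612.7, -21.8, 110.0], [624.3, -41.6, 110.0], [604.9, -53.6, 110.0]] [608.7 -37.6 110. ] [np.float64(22.9), np.float64(22.8), np.float64(23.0), np.float64(23.5)] [np.float64(0.531), np.float64(0.552), np.float64(2.101), np.float64(2.104)]
mark 0.5284406686808906
stand [[578.2, -12.4, 56.0], [632.9, -7.1, 56.0], [639.4, -61.5, 56.0], [584.8, -68.7, 56.0]] [608.8 -37.4  56. ] 54.98226709475899 54.84575036433102
bot head 484.27235264201306 153.7867808360368
0.5365156861497853 ([1.165, 0.909, 3.355], [0.003, -0.001, -1.68]) ([1.165, 0.908, 5.915], [0.003, -0.001, -1.68])
```

arm_command([
  [[1.17, 0.91, 1.5], [0, 0, -0.8]],
  [[1.17, 0.91, 2.8], [0, 0, -1.68]],
  [[1.17, 0.91, 3.3], [0, 0, -1.68]],
  [[1.17, 0.91, 3.3], [0, 0, -1.68]],
  [[1.17, 0.91, 4.5], [0, 0, -1.68]],
  [[1.17, 0.91, 5.6], [0, 0, -1.68]],
  [[1.17, 0.91, 5.9], [0, 0, -1.68]],
  [[1.17, 0.91, 5.9], [0, 0, -1.68]],
  [[1.17, 0.91, 5.9], [0, 0, -1.68]],
])

```text
t: 20.75
tool_pos: [610.0, -39.1, 88.1]
eef_rot: [3.139, 0.002, 2.104]
contact_force: [0.9, -0.1, -0.7]
finger_gap: 51.3
```

arm_command([
  [[0, 0, 0], [0, 0, 0]],
  [[0, 0, 0], [0, 0, 0]],
  [[0, 0, 0], [0, 0, 0]],
  [[0, 0, 0], [0, 0, 0]],
  [[0, 0, 0], [0, 0, 0]],
  [[0, 0, 0], [0, 0, 0]],
  [[0, 0, 0], [0, 0, 0]],
  [[0, 0, 0], [0, 0, 0]],
], claw=-0.7, force=45)

```text
t: 21.55
tool_pos: [608.7, -38.9, 86.6]
eef_rot: [3.141, 0.0, 2.106]
contact_force: [-1.9, -1.1, 5.1]
finger_gap: 23.5
```

```bash
python3 - <<'E'
from h import *
s=robot.get_state();p=s["tool_pos"];print(p,s["eef_rot"],s["finger_gap"],s["contact_force"])
d=np.load("w4.npz");C=[d[k] for k in d.files]
# refine heads in w4 : zoom
cv2.imwrite("pics/hd.png",cv2.resize(C[0][95:215,215:300],None,fx=5,fy=5,interpolation=cv2.INTER_CUBIC))
E
```

```text
[608.72681237 -38.92483013  86.58007906] [3.14141918e+00 2.55851966e-04 2.10552258e+00] 23.4986767198506 [-1.89413328 -1.09870803  5.12360112]
```

View pics/hd.png

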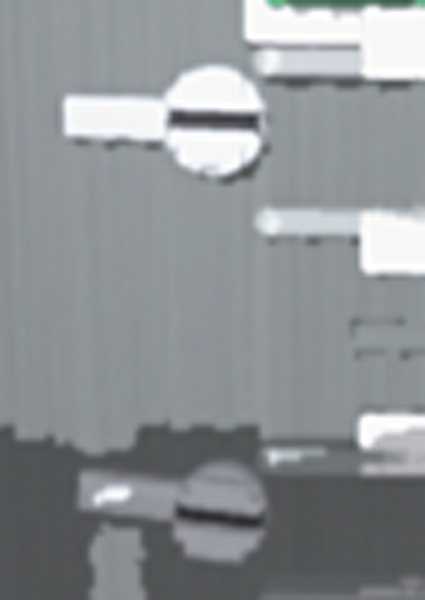

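The two slots are visible in the crop: the top head's centre is at (214,120) and the mid head's at (220,514), each turned slightly clockwise from the bay axis. Next I'll work out the slot angles and the hover move.

```bash
python3 - <<'E'
from h import *
d=np.load("w4.npz");C=[d[k] for k in d.files]
f=lambda a:np.array(a)/5+[215,95]-0.4
for n,a in(("top",[[168,117],[259,122]]),("mid",[[175,509],[263,520]])):
    r=ray(C,f(a),30)[:,:2];y=np.arctan2(*(r[1]-r[0])[::-1]);print(n,"slot yaw",y.round(3),"lock",(YAW-y).round(3),"centre uv",(r.mean(0)@U).round(1),(r.mean(0)@V).round(1),"len",np.linalg.norm(r[1]-r[0]))
    print(inc(P(484,dict(top=314,mid=234)[n],190),y+np.pi/2))
E
```

```text
top slot yaw -0.243 lock 0.045 centre uv 484.3 314.1 len 17.864783704298507
([10.134, 2.637, -4.139], [0.002, 0.001, 5.572])
mid slot yaw -0.318 lock 0.12 centre uv 484.5 235.0 len 18.443907570125678
([7.755, 0.496, -4.139], [0.002, 0.001, 6.107])
```

arm_command([
  [[0, 0, -1], [0, 0, 0]],
  [[0, 0, -2.5], [0, 0, 0]],
  [[0, 0, -4.15], [0, 0, 0]],
  [[0, 0, -4.15], [0, 0, 0]],
  [[1.5, 0.1, -4.15], [0, 0, 1]],
  [[3, 0.2, -4.15], [0, 0, 2]],
  [[4.5, 0.3, -4.15], [0, 0, 3]],
  [[6, 0.4, -4.15], [0, 0, 4]],
  [[7, 0.5, -4.15], [0, 0, 5]],
  [[7.75, 0.5, -4.15], [0, 0, 6.1]],
  [[7.75, 0.5, -4.15], [0, 0, 6.1]],
  [[7.75, 0.5, -4.15], [0, 0, 6.1]],
  [[7.75, 0.5, -3.3], [0, 0, 6.1]],
  [[7.75, 0.5, -2.4], [0, 0, 6.1]],
  [[7.75, 0.5, -2.4], [0, 0, 6.1]],
  [[7.75, 0.5, -2.4], [0, 0, 6.1]],
  [[7.75, 0.5, -2.4], [0, 0, 6.1]],
])

```text
t: 23.25
tool_pos: [521.8, 133.6, 147.0]
eef_rot: [3.14, -0.001, 1.253]
contact_force: [-0.5, -0.2, -1.4]
finger_gap: 23.8
```

```bash
python3 - <<'E'
from h import *
C=cam("wrist");np.savez("w8.npz",*C)
cv2.imwrite("pics/w8.png",cv2.resize(C[0][110:310,180:400],None,fx=3,fy=3,interpolation=cv2.INTER_CUBIC))
s=robot.get_state();p=s["tool_pos"];print(p,s["eef_rot"],s["finger_gap"],p[:2]@U,p[:2]@V)
z=p[2]-80.6;print("proj tip, head(484.3,234.3)",proj(C,[[*p[:2],z],P(484.3,234.5,30)]).round(1).tolist(), "tip z",z)
E
```

```text
[521.68137753 133.8613596  147.1846698 ] [ 3.13968336e+00 -1.26741480e-03  1.25340824e+00] 23.921883561676246 485.15703624578936 233.86528907794636
proj tip, head(484.3,234.3) [[282.2, 224.6], [281.2, 211.7]] tip z 66.58466980169075
```

View pics/w8.png

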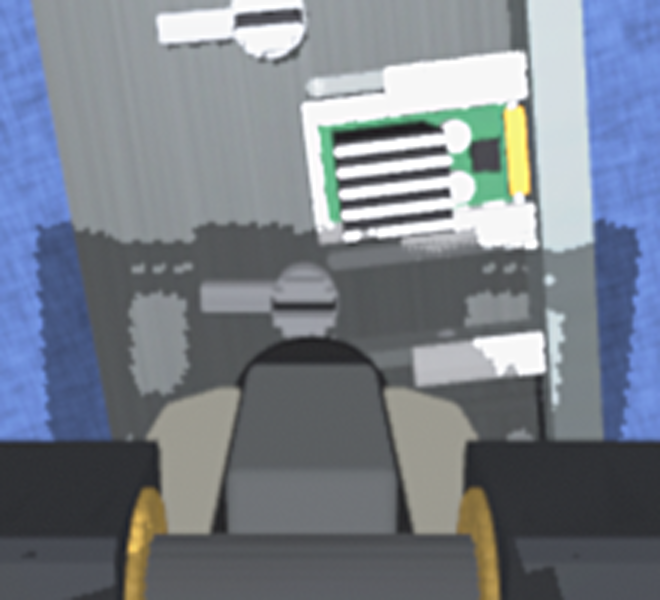

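The head's slot is visible at crop (305,301), parallel to the image rows, so the yaw is right. The collar arc top is at crop row 338, and the handle front edges are at rows 362 and 468, both centred near column 312. I'll use those edges to work out the driver's offset relative to the head.

```bash
python3 - <<'E'
from h import *
d=np.load("w8.npz");C=[d[k] for k in d.files];im=C[0]
tp=np.array([521.68,133.86,147.18]);Rt=Ro.from_euler("xyz",[3.13968,-0.00127,1.25341])
W=lambda x,y,z:Rt.apply([x,y,z])+tp     # tool coords, z down; tip at z=80.6
for n,x,z in(("collar",16,26.6),("hbot",12,26.6),("htop",12,-23.4),("tip",0,80.6)):
    a=proj(C,W(x,0,z))[0];b=proj(C,W(x+1,0,z))[0];print(n,a.round(1),"px per mm",(b-a).round(2),"crop",((a-[180,110])*3+1).round(0))
g=cv2.cvtColor(im,cv2.COLOR_BGR2GRAY)
for c in(276,284,290): print(c,[(r,int(g[r,c])) for r in range(195,272)][::1] if c==284 else "")
print("row 215..",[(c,int(g[245,c])) for c in range(250,320)])
E
```

```text
collar [282.1 224.9] px per mm [-0.   -1.69] crop [307. 346.]
hbot [282.1 231.6] px per mm [-0.   -1.67] crop [307. 366.]
htop [281.7 268.8] px per mm [-0.   -2.22] crop [306. 477.]
tip [282.4 224.4] px per mm [-0.   -1.29] crop [308. 344.]
276 
284 [(195, 88), (196, 89), (197, 97), (198, 116), (199, 129), (200, 144), (201, 150), (202, 136), (203, 134), (204, 151), (205, 159), (206, 160), (207, 161), (208, 161), (209, 154), (210, 122), (211, 65), (212, 48), (213, 88), (214, 122), (215, 140), (216, 156), (217, 160), (218, 159), (219, 159), (220, 154), (221, 125), (222, 65), (223, 34), (224, 41), (225, 42), (226, 42), (227, 43), (228, 42), (229, 41), (230, 47), (231, 69), (232, 91), (233, 95), (234, 94), (235, 94), (236, 94), (237, 93), (238, 94), (239, 93), (240, 94), (241, 94), (242, 93), (243, 93), (244, 93), (245, 94), (246, 94), (247, 94), (248, 94), (249, 94), (250, 93), (251, 94), (252, 93), (253, 94), (254, 93), (255, 94), (256, 93), (257, 93), (258, 93), (259, 93), (260, 93), (261, 93), (262, 93), (263, 94), (264, 93), (265, 96), (266, 101), (267, 108), (268, 111), (269, 113), (270, 114), (271, 115)]
290 
row 215.. [(250, 154), (251, 154), (252, 154), (253, 154), (254, 154), (255, 155), (256, 155), (257, 156), (258, 142), (259, 92), (260, 77), (261, 89), (262, 93), (263, 93), (264, 94), (265, 93), (266, 93), (267, 94), (268, 94), (269, 94), (270, 93), (271, 93), (272, 93), (273, 93), (274, 93), (275, 93), (276, 93), (277, 93), (278, 94), (279, 93), (280, 94), (281, 94), (282, 94), (283, 94), (284, 94), (285, 93), (286, 93), (287, 94), (288, 93), (289, 94), (290, 94), (291, 94), (292, 93), (293, 93), (294, 94), (295, 94), (296, 93), (297, 93), (298, 93), (299, 94), (300, 93), (301, 93), (302, 93), (303, 94), (304, 93), (305, 93), (306, 88), (307, 65), (308, 80), (309, 137), (310, 155), (311, 156), (312, 155), (313, 154), (314, 155), (315, 154), (316, 154), (317, 154), (318, 154), (319, 154)]
```

arm_command([
  [[-0.03, -0.07, 0.5], [0, 0, 0]],
  [[-0.03, -0.07, 1.0], [0, 0, 0]],
  [[-0.03, -0.07, 1.3], [0, 0, 0]],
  [[-0.03, -0.07, 1.4], [0, 0, 0]],
  [[-0.03, -0.07, 1.45], [0, 0, 0]],
  [[-0.03, -0.07, 1.5], [0, 0, 0]],
  [[-0.03, -0.07, 1.55], [0, 0, 0]],
  [[-0.03, -0.07, 1.6], [0, 0, 0]],
  [[-0.03, -0.07, 1.6], [0, 0, 0]],
])

```text
t: 24.2
tool_pos: [518.7, 134.1, 106.2]
eef_rot: [-3.142, -0.0, 1.254]
contact_force: [-0.3, -0.7, -1.1]
finger_gap: 23.6
```

```bash
python3 -c "
from h import *
s=robot.get_state();p=s['tool_pos'];print(p,p[:2]@U,p[:2]@V,s['contact_force'],s['ft_torque'],s['eef_rot'])"
```

```text
[518.72278602 134.06064691 106.17656311] 482.21704825797656 233.47870170904216 [-0.28023792 -0.67863937 -1.06816058] [-0.03958896 -0.11869424  0.00265851] [-3.14158034e+00 -8.05059494e-05  1.25396200e+00]
```

arm_command([
  [[0, 0.04, 0.05], [0, 0, 0]],
  [[0, 0.05, 0.05], [0, 0, 0.4]],
  [[0, 0.05, 0.05], [0, 0, 0.9]],
  [[0, 0.05, 0.05], [0, 0, 1.4]],
  [[0, 0.05, 0.05], [0, 0, 2]],
  [[0, 0.05, 0.05], [0, 0, 2.6]],
  [[0, 0.05, 0.05], [0, 0, 3.2]],
  [[0, 0.05, 0.05], [0, 0, 3.8]],
  [[0, 0.05, 0.05], [0, 0, 4.4]],
  [[0, 0.05, 0.05], [0, 0, 5]],
  [[0, 0.05, 0.05], [0, 0, 5]],
  [[0, 0.05, 0.05], [0, 0, 5]],
])

```text
t: 25.4
tool_pos: [519.3, 133.3, 104.8]
eef_rot: [-3.141, 0.002, 0.558]
contact_force: [-1.1, -1.1, -0.2]
finger_gap: 23.4
```

```bash
python3 -c "
from h import *
s=robot.get_state();p=s['tool_pos'];print(p,p[:2]@U,p[:2]@V,s['contact_force'],s['ft_torque'],s['eef_rot'],s['finger_gap'],s['joint_positions'])"
```

```text
[519.31268646 133.34126686 104.80801535] 482.93693158447616 232.8894155478925 [-1.07104095 -1.13054905 -0.15157482] [-0.25433944  0.31682907  0.03926141] [-3.14142921e+00  1.58355418e-03  5.57628895e-01] 23.44977746709654 [-0.29647782  0.61877919  0.00644775  1.90041411 -0.00595734  0.62398832
 -1.2995527 ]
```

arm_command([
  [[0, 0, 0], [0, 0, 0.5]],
  [[0, 0, 0], [0, 0, 1.1]],
  [[0, 0, 0], [0, 0, 1.7]],
  [[0, 0, 0], [0, 0, 2.3]],
  [[0, 0, 0], [0, 0, 2.9]],
  [[0, 0, 0], [0, 0, 3.5]],
  [[0, 0, 0], [0, 0, 4.1]],
  [[0, 0, 0], [0, 0, 4.7]],
  [[0, 0, 0], [0, 0, 5.3]],
  [[0, 0, 0], [0, 0, 5.8]],
  [[0, 0, 0], [0, 0, 6.2]],
  [[0, 0, 0], [0, 0, 6.6]],
  [[0, 0, 0], [0, 0, 6.6]],
  [[0, 0, 0], [0, 0, 6.6]],
])

```text
t: 26.8
tool_pos: [519.2, 134.0, 104.8]
eef_rot: [3.141, 0.002, -0.363]
contact_force: [-2.6, 0.7, -0.8]
finger_gap: 24.1
```

```bash
python3 -c "
from h import *
s=robot.get_state();p=s['tool_pos'];print(p,p[:2]@U,p[:2]@V,s['contact_force'],s['ft_torque'],s['eef_rot'],s['finger_gap'],s['joint_positions'][6])"
```

```text
[519.16961493 133.97410836 104.79226653] 482.6721699048498 233.48174913804883 [-2.63132728  0.67922178 -0.79483039] [0.09188798 0.68989252 0.02547705] [ 3.14139716e+00  1.78265016e-03 -3.63434971e-01] 24.078608781752195 -1.9640220686070038
```

arm_command([
  [[0, 0, 0], [0, 0, 0.3]],
  [[0, 0, 0], [0, 0, 0.6]],
  [[0, 0, 0], [0, 0, 0.8]],
  [[0, 0, 0], [0, 0, 0.8]],
])

```text
t: 27.2
tool_pos: [519.2, 134.0, 104.8]
eef_rot: [3.141, 0.002, -0.476]
contact_force: [-1.9, 0.8, 0.6]
finger_gap: 23.9
```

```bash
python3 -c "
from h import *
s=robot.get_state();p=s['tool_pos'];print(p,p[:2]@U,p[:2]@V,s['contact_force'],s['ft_torque'],s['eef_rot'],s['finger_gap'],s['joint_positions'][6])"
```

```text
[519.2021208  134.01720101 104.79776668] 482.69556397213853 233.5303940269438 [-1.90461818  0.83855895  0.63059394] [0.23584642 0.81464166 0.06199742] [ 3.14124793e+00  1.67019800e-03 -4.76291556e-01] 23.8944209273937 -2.0456684490416315
```

arm_command([
  [[0, 0, 0], [0, 0, -0.8]],
  [[0, 0, 0], [0, 0, -0.8]],
  [[0, 0, -0.5], [0, 0, -0.8]],
  [[0, 0, -1.2], [0, 0, -0.8]],
  [[0, 0, -2.2], [0, 0, -0.8]],
  [[0, 0, -2.2], [0, 0, -0.8]],
])

```text
t: 27.8
tool_pos: [524.1, 133.6, 164.1]
eef_rot: [-3.136, -0.01, -0.368]
contact_force: [1.3, -0.7, -1.7]
finger_gap: 23.7
```

```bash
python3 -c "
from h import *
s=robot.get_state();p=s['tool_pos'];print(p,s['finger_gap'],s['contact_force'],inc(P(483,313.5,147),-0.243+np.pi/2))"
```

```text
[524.1064468  133.626974   164.09350122] 23.738041523323215 [ 1.34678901 -0.67838838 -1.65172554] ([-0.724, -3.095, 0.695], [0.029, -0.091, -12.144])
```

arm_command([
  [[-0.1, -0.6, 0], [0, 0, -1]],
  [[-0.2, -1.2, 0], [0, 0, -2]],
  [[-0.3, -1.8, 0], [0, 0, -3]],
  [[-0.4, -2.4, 0], [0, 0, -4]],
  [[-0.5, -3, 0], [0, 0, -5]],
  [[-0.54, -3.15, 0], [0, 0, -6]],
  [[-0.54, -3.15, 0], [0, 0, -7]],
  [[-0.54, -3.15, 0], [0, 0, -8]],
  [[-0.54, -3.15, 0], [0, 0, -9]],
  [[-0.54, -3.15, 0.1], [0, 0, -10]],
  [[-0.54, -3.15, 0.2], [0, 0, -11]],
  [[-0.54, -3.15, 0.4], [0, 0, -12]],
  [[-0.54, -3.15, 0.5], [0, 0, -12.15]],
  [[-0.54, -3.15, 0.5], [0, 0, -12.15]],
  [[-0.54, -3.15, 0.5], [0, 0, -12.15]],
  [[-0.54, -3.15, 0.5], [0, 0, -12.15]],
  [[-0.54, -3.15, 0.5], [0, 0, -12.15]],
])

```text
t: 29.5
tool_pos: [535.6, 212.2, 147.7]
eef_rot: [3.141, -0.0, 1.33]
contact_force: [-0.4, 0.3, -1.0]
finger_gap: 23.6
```

```bash
python3 - <<'E'
from h import *
C=cam("wrist");np.savez("w9.npz",*C);S=cam("scene")
a=np.zeros((600,800,3),np.uint8);a[:,:]=cv2.resize(C[0][90:270,160:400],(800,600),interpolation=cv2.INTER_CUBIC)
a[400:,600:]=cv2.resize(S[0][215:325,265:375],(200,200))
cv2.imwrite("pics/w9.png",a)
s=robot.get_state();p=s["tool_pos"];print(p,s["eef_rot"],s["finger_gap"],p[:2]@U,p[:2]@V)
g=cv2.cvtColor(C[0],cv2.COLOR_BGR2GRAY);print([(r,int(g[r,282])) for r in range(195,236)])
print(proj(C,[P(483.4,314,30),P(484.4,314,30),P(483.4,313,30)]).round(1).tolist(),inc(P(483,313.5,147),-0.243+np.pi/2))
E
```

```text
[535.57937658 212.17657893 147.64055632] [ 3.14115732e+00 -2.91482393e-04  1.33031646e+00] 23.655586779815426 483.3782026447161 313.38424094891377
[(195, 90), (196, 103), (197, 123), (198, 134), (199, 149), (200, 156), (201, 146), (202, 136), (203, 148), (204, 161), (205, 164), (206, 163), (207, 164), (208, 165), (209, 146), (210, 77), (211, 42), (212, 83), (213, 125), (214, 142), (215, 161), (216, 164), (217, 163), (218, 163), (219, 164), (220, 156), (221, 119), (222, 61), (223, 34), (224, 42), (225, 43), (226, 45), (227, 44), (228, 43), (229, 42), (230, 49), (231, 71), (232, 93), (233, 96), (234, 96), (235, 96)]
[[282.5, 211.6], [283.7, 211.6], [282.6, 212.7]] ([0.004, -0.015, 0.026], [0.003, -0.002, 0.018])
```

View pics/w9.png

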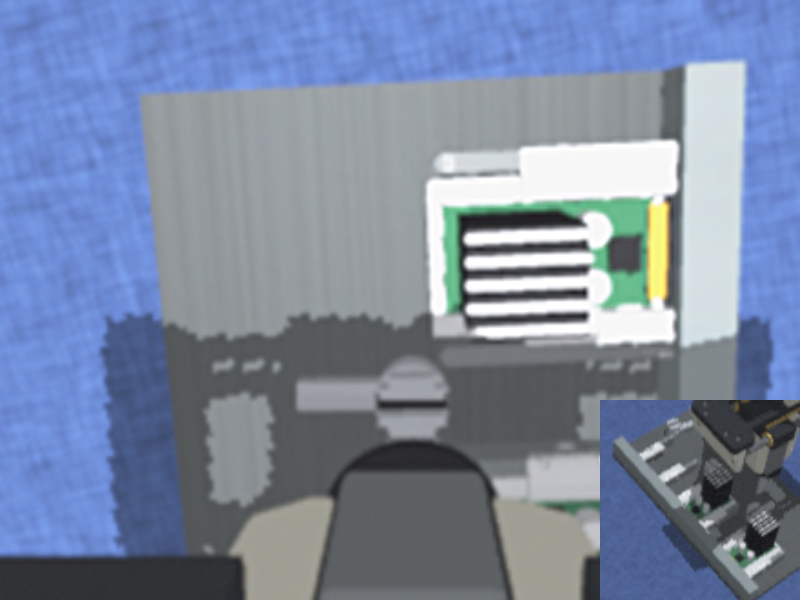

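The head's slot is at view pixel (412,404), parallel to the image rows and under the driver. The geometry matches the mid head, so I'm lowering.

arm_command([
  [[0.02, -0.01, 0.5], [0, 0, 0]],
  [[0.02, -0.01, 1.0], [0, 0, 0]],
  [[0.02, -0.01, 1.3], [0, 0, 0]],
  [[0.02, -0.01, 1.4], [0, 0, 0]],
  [[0.02, -0.01, 1.45], [0, 0, 0]],
  [[0.02, -0.01, 1.5], [0, 0, 0]],
  [[0.02, -0.01, 1.55], [0, 0, 0]],
  [[0.02, -0.01, 1.6], [0, 0, 0]],
  [[0.02, -0.01, 1.65], [0, 0, 0]],
  [[0.02, -0.01, 1.65], [0, 0, 0]],
])

```text
t: 30.6
tool_pos: [535.4, 212.4, 106.2]
eef_rot: [3.141, 0.0, 1.331]
contact_force: [0.3, 0.7, -1.9]
finger_gap: 23.6
```

```bash
python3 -c "
from h import *
s=robot.get_state();p=s['tool_pos'];print(p,p[:2]@U,p[:2]@V,s['contact_force'],s['ft_torque'],s['eef_rot'])"
```

```text
[535.40108046 212.42272923 106.15969282] 483.15497015148964 313.5905095353218 [ 0.33703587  0.6780996  -1.94592117] [-0.17276302 -0.10553275  0.03792   ] [3.14145530e+00 3.53728757e-05 1.33058524e+00]
```

arm_command([
  [[0, 0, 0.05], [0, 0, 0.2]],
  [[0, 0, 0.05], [0, 0, 0.6]],
  [[0, 0, 0.05], [0, 0, 1.1]],
  [[0, 0, 0.05], [0, 0, 1.7]],
  [[0, 0, 0.05], [0, 0, 2.3]],
  [[0, 0, 0.05], [0, 0, 2.9]],
  [[0, 0, 0.05], [0, 0, 3.5]],
  [[0, 0, 0.05], [0, 0, 4.1]],
  [[0, 0, 0.05], [0, 0, 4.7]],
  [[0, 0, 0.05], [0, 0, 5.3]],
  [[0, 0, 0.05], [0, 0, 5.9]],
  [[0, 0, 0.05], [0, 0, 6.5]],
  [[0, 0, 0.05], [0, 0, 6.5]],
])

```text
t: 31.9
tool_pos: [534.6, 212.4, 104.8]
eef_rot: [3.141, 0.002, 0.423]
contact_force: [-1.1, -1.3, -0.1]
finger_gap: 23.7
```

```bash
python3 -c "
from h import *
s=robot.get_state();p=s['tool_pos'];print(p,p[:2]@U,p[:2]@V,s['contact_force'],s['ft_torque'],s['eef_rot'])"
```

```text
[534.55373795 212.38780443 104.76308532] 482.33105306419054 313.38958737101353 [-1.14740624 -1.29086461 -0.10202797] [-0.36292875  0.32578284 -0.00424979] [3.14134730e+00 1.82291657e-03 4.22818657e-01]
```

arm_command([
  [[0, 0, 0], [0, 0, 0.5]],
  [[0, 0, 0], [0, 0, 1.1]],
  [[0, 0, 0], [0, 0, 1.7]],
  [[0, 0, 0], [0, 0, 2.3]],
  [[0, 0, 0], [0, 0, 2.9]],
  [[0, 0, 0], [0, 0, 3.5]],
  [[0, 0, 0], [0, 0, 4.1]],
  [[0, 0, 0], [0, 0, 4.7]],
  [[0, 0, 0], [0, 0, 5.2]],
  [[0, 0, 0], [0, 0, 5.6]],
  [[0, 0, 0], [0, 0, 6.0]],
  [[0, 0, 0], [0, 0, 6.4]],
  [[0, 0, 0], [0, 0, 6.4]],
])

```text
t: 33.2
tool_pos: [534.8, 213.1, 104.8]
eef_rot: [3.141, 0.001, -0.468]
contact_force: [-0.4, -0.0, -0.6]
finger_gap: 23.8
```

```bash
python3 -c "
from h import *
s=robot.get_state();p=s['tool_pos'];print(p,p[:2]@U,p[:2]@V,s['contact_force'],s['ft_torque'],s['eef_rot'])"
```

```text
[534.7615122  213.12281816 104.7880288 ] 482.39018414696005 314.15111139629045 [-0.3760101  -0.03910705 -0.57709211] [-0.00313011  0.36986978  0.07966216] [ 3.14138892e+00  1.11561211e-03 -4.68415514e-01]
```

arm_command([
  [[0, 0, 0], [0, 0, -0.6]],
  [[0, 0, 0], [0, 0, -0.6]],
  [[0, 0, -0.5], [0, 0, -0.6]],
  [[0, 0, -1.5], [0, 0, -0.6]],
  [[0, 0, -3], [0, 0, -0.6]],
  [[0, 0, -4], [0, 0, -2]],
  [[0, 0, -4], [0, 0, -3]],
  [[0, 0, -4], [0, 0, -4]],
  [[0, 0, -4], [0, 0, -5]],
  [[0, 0, -4], [0, 0, -6]],
  [[0, 0, -4], [0, 0, -7]],
  [[0, 0, -4], [0, 0, -8]],
  [[0, 0, -4], [0, 0, -9]],
  [[0, 0, -4], [0, 0, -10]],
  [[0, 0, -4], [0, 0, -11]],
  [[0, 0, -4], [0, 0, -12]],
  [[0, 0, -4], [0, 0, -13]],
  [[0, 0, -4], [0, 0, -14]],
  [[0, 0, -4], [0, 0, -14]],
  [[0, 0, -4], [0, 0, -14]],
])

```text
t: 35.2
tool_pos: [535.9, 212.3, 205.6]
eef_rot: [3.14, -0.0, 1.48]
contact_force: [0.1, 0.3, -0.8]
finger_gap: 24.0
```

```bash
python3 - <<'E'
from h import *
s=robot.get_state();p=s["tool_pos"];print(p,s["eef_rot"],s["finger_gap"],s["joint_positions"][6])
C=cam("wrist");S=cam("scene");T=cam("top")
a=np.zeros((600,800,3),np.uint8);a[:420,:560]=C[0];a[:240,560:]=cv2.resize(S[0][190:310,240:360],(240,240),interpolation=cv2.INTER_CUBIC)
a[240:480,560:]=cv2.resize(T[0][160:260,165:285],(240,240),interpolation=cv2.INTER_CUBIC)
cv2.imwrite("pics/w10.png",a)
print(inc([608.7,-38,200],2.107))
E
```

```text
[535.89583195 212.29848617 205.63958383] [ 3.14018475e+00 -4.78075922e-04  1.48020504e+00] 23.988452194723017 -0.5865446252029504
([-9.725, 3.801, 0.211], [0.005, 0.001, -4.473])
```

View pics/w10.png

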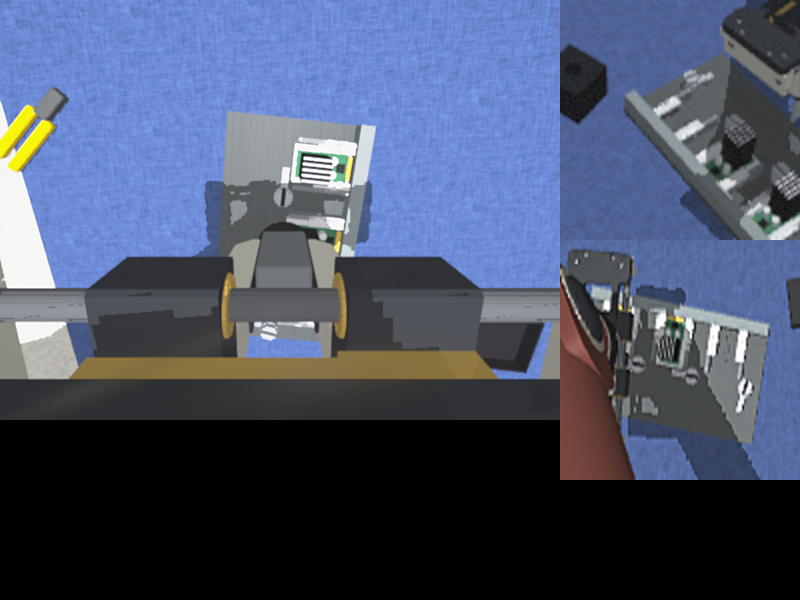

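Both slots now lie across the bays, with each latch tongue behind its module. Now back to the stand with the driver.

arm_command([
  [[-1.5, 0.6, 0.2], [0, 0, -0.8]],
  [[-3, 1.2, 0.2], [0, 0, -1.6]],
  [[-4.5, 1.8, 0.2], [0, 0, -2.4]],
  [[-6, 2.4, 0.2], [0, 0, -3.2]],
  [[-7.5, 3, 0.2], [0, 0, -4]],
  [[-9, 3.5, 0.2], [0, 0, -4.47]],
  [[-9.73, 3.8, 0.2], [0, 0, -4.47]],
  [[-9.73, 3.8, 0.2], [0, 0, -4.47]],
  [[-9.73, 3.8, 1], [0, 0, -4.47]],
  [[-9.73, 3.8, 1.8], [0, 0, -4.47]],
  [[-9.73, 3.8, 1.8], [0, 0, -4.47]],
  [[-9.73, 3.8, 1.8], [0, 0, -4.47]],
  [[-9.73, 3.8, 1.8], [0, 0, -4.47]],
])

```text
t: 36.65
tool_pos: [609.7, -36.9, 161.2]
eef_rot: [3.139, 0.001, 2.109]
contact_force: [-0.3, -0.2, -1.2]
finger_gap: 23.7
```

```bash
python3 - <<'E'
from h import *
s=robot.get_state();p=s["tool_pos"];print(p,s["eef_rot"],s["finger_gap"])
print(inc([608.7,-38.3,140],2.107),inc([608.7,-38.3,86.6],2.107))
C=cam("wrist");q=ray(C,[[0,0]],56)
cv2.imwrite("pics/w11.png",cv2.resize(C[0][120:300,180:400],None,fx=3,fy=3,interpolation=cv2.INTER_CUBIC))
np.savez("w11.npz",*C)
print("hole proj",(proj(C,[608.8,-37.4,56])-[180,120])*3)
E
```

```text
[609.72487656 -36.92450085 161.17938276] [3.13945700e+00 7.41217505e-04 2.10931211e+00] 23.700113918313306
([-0.026, -0.065, 0.847], [0.015, 0.005, 0.017]) ([-0.024, -0.07, 2.983], [0.015, 0.005, 0.017])
hole proj [[302.28905499 284.97022699]]
```

arm_command([
  [[-0.03, -0.06, 0.4], [0, 0, 0]],
  [[-0.03, -0.06, 0.7], [0, 0, 0]],
  [[-0.03, -0.06, 1.0], [0, 0, 0]],
  [[-0.03, -0.06, 1.3], [0, 0, 0]],
  [[-0.03, -0.06, 1.3], [0, 0, 0]],
  [[-0.03, -0.06, 1.3], [0, 0, 0]],
])

```text
t: 37.3
tool_pos: [608.0, -39.4, 127.1]
eef_rot: [-3.141, -0.0, 2.108]
contact_force: [0.6, 0.1, -0.8]
finger_gap: 24.2
```

```bash
python3 -c "
from h import *
s=robot.get_state();p=s['tool_pos'];print(p,s['contact_force'],s['ft_torque'],inc([608.7,-38.3,87],2.107))"
```

```text
[608.03381847 -39.37888105 127.08577102] [ 0.61403223  0.10456721 -0.83568289] [-0.01401226 -0.1220925  -0.02254881] ([0.023, 0.046, 1.603], [-0.002, -0.003, 0.01])
```

arm_command([
  [[0.02, 0.04, 0.4], [0, 0, 0]],
  [[0.02, 0.04, 0.8], [0, 0, 0]],
  [[0.02, 0.04, 1.2], [0, 0, 0]],
  [[0.02, 0.04, 1.45], [0, 0, 0]],
  [[0.02, 0.04, 1.55], [0, 0, 0]],
  [[0.02, 0.04, 1.6], [0, 0, 0]],
  [[0.02, 0.04, 1.6], [0, 0, 0]],
  [[0.02, 0.04, 1.6], [0, 0, 0]],
])

```text
t: 38.1
tool_pos: [609.0, -38.5, 87.8]
eef_rot: [3.141, 0.0, 2.108]
contact_force: [0.2, 0.2, -1.6]
finger_gap: 23.7
```

```bash
python3 -c "
from h import *
s=robot.get_state();p=s['tool_pos'];print(p,s['contact_force'],s['ft_torque'])"
```

```text
[608.99552561 -38.45352879  87.81749761] [ 0.23201824  0.24835562 -1.63794445] [-0.02322731 -0.10690426 -0.00516291]
```

arm_command([
  [[0, 0, 0.04], [0, 0, 0]],
  [[0, 0, 0.04], [0, 0, 0]],
  [[0, 0, 0.04], [0, 0, 0]],
])

```text
t: 38.4
tool_pos: [608.8, -38.5, 86.6]
eef_rot: [3.141, 0.0, 2.108]
contact_force: [0.3, 0.2, -1.5]
finger_gap: 23.5
```

arm_command([
  [[0, 0, 0], [0, 0, 0]],
  [[0, 0, 0], [0, 0, 0]],
  [[0, 0, 0], [0, 0, 0]],
  [[0, 0, 0], [0, 0, 0]],
  [[0, 0, 0], [0, 0, 0]],
  [[0, 0, -1], [0, 0, 0]],
  [[0, 0, -2], [0, 0, 0]],
  [[0, 0, -4], [0, 0, 0]],
  [[0, 0, -6], [0, 0, 0]],
  [[0, 0, -7], [0, 0, 0]],
  [[0, 0, -7], [0, 0, 0]],
  [[0, 0, -7], [0, 0, 0]],
  [[0, 0, -7], [0, 0, 0]],
], claw=0)

```text
t: 39.7
tool_pos: [607.5, -38.7, 259.5]
eef_rot: [-3.138, -0.002, 2.108]
contact_force: [-0.4, 0.1, -1.3]
finger_gap: 46.7
```

```bash
python3 - <<'E'
from h import *
s=robot.get_state();p=s["tool_pos"];print(p,s["finger_gap"],s["contact_force"])
C=cam("wrist");np.savez("w12.npz",*C)
# handle top: bright low-saturation blob near projected handle
q=proj(C,[608.8,-37.4,110])[0];hsv=cv2.cvtColor(C[0],cv2.COLOR_BGR2HSV)
m=((hsv[...,1]<40)&(hsv[...,2]>110)).astype(np.uint8)
n,l,st,ce=cv2.connectedComponentsWithStats(m)
for i in range(1,n):
    if st[i,4]>150 and np.hypot(*(ce[i]-q))<80:
        r=cv2.minAreaRect(np.argwhere(l==i)[:,::-1].astype(np.float32));print(st[i],"rect",r,"at z110",ray(C,[r[0]],110)[0].round(1))
print("expect",q)
E
```

```text
[607.51041421 -38.67301923 259.47064431] 46.727069047360644 [-0.44368469  0.07154383 -1.27393381]
expect [284.8544011  202.96350655]
```

```bash
python3 -c "
from h import *
print(inc([546,130,230],1.373))"
```

```text
([7.053, 1.344, 1.184], [-0.03, -0.005, 5.267])
```

arm_command([
  [[1.5, 0.3, 0], [0, 0, 1]],
  [[3, 0.6, 0.2], [0, 0, 2]],
  [[4.5, 0.9, 0.4], [0, 0, 3]],
  [[6, 1.2, 0.6], [0, 0, 4]],
  [[7, 1.3, 0.8], [0, 0, 5]],
  [[7.05, 1.35, 1], [0, 0, 5.27]],
  [[7.05, 1.35, 1], [0, 0, 5.27]],
  [[7.05, 1.35, 1], [0, 0, 5.27]],
  [[7.05, 1.35, 1], [0, 0, 5.27]],
  [[7.05, 1.35, 1], [0, 0, 5.27]],
])

```text
t: 40.75
tool_pos: [547.8, 129.2, 236.4]
eef_rot: [3.141, 0.0, 1.371]
contact_force: [-0.1, 0.1, 1.0]
finger_gap: 46.6
```

```bash
python3 - <<'E'
from h import *
C=cam("wrist");np.savez("w13.npz",*C);T=cam("top");S=cam("scene");s=robot.get_state();print(s["tool_pos"],s["eef_rot"],s["t"])
# driver: compare stand region with the first pictures
for n,I,(x0,x1,y0,y1) in(("top",T[0],(272,306,168,202)),("scene",S[0],(225,270,198,255))):
    a=cv2.imread(f"pics/{n}0.png")[y0:y1,x0:x1].astype(float);b=I[y0:y1,x0:x1].astype(float)
    d=abs(a-b).max(2);print(n,"mean diff",d.mean().round(1),"px>40:",int((d>40).sum()),"of",d.size)
    sh,_=cv2.phaseCorrelate(cv2.cvtColor(a.astype(np.float32),cv2.COLOR_BGR2GRAY),cv2.cvtColor(b.astype(np.float32),cv2.COLOR_BGR2GRAY));print(" shift",np.round(sh,2))
# heads: slot direction from dark pixels on the disc; latch brightness across the bay at z=18
g=cv2.cvtColor(C[0],cv2.COLOR_BGR2GRAY)
for n,v in(("top",314),("mid",234.3)):
    c=proj(C,P(483.3,v,30))[0];print(n,"px",c.round(1))
    X,Y=np.meshgrid(np.arange(560),np.arange(420));m=(np.hypot(X-c[0],Y-c[1])<7.5)
    t=np.percentile(g[m],25);pts=np.argwhere(m&(g<=min(t,110)))[:,::-1].astype(np.float32)
    w=ray(C,pts,30)[:,:2];w-=w.mean(0);u=np.linalg.svd(w)[2][0];a=np.arctan2(u@V,u@U);print(" slot angle rel bay",a.round(2),"n",len(pts))
    for vv in(v-27,v+20,v+27,v+31): 
        q=proj(C,P(484,vv,18))[0].round().astype(int);print("  latch line v",round(vv-v,1),int(g[q[1],q[0]]),end=";")
    r=proj(C,P(460,v+20,8))[0].round().astype(int);print("  floor ref",int(g[r[1],r[0]]))
# rear edges of sleds
for n,v in(("top",350),("mid",270)):
    us=np.arange(474,500,1.);row=[int(g[tuple(proj(C,P(u,v+15,18))[0].round().astype(int)[::-1])]) for u in us];print(n,"rear edge profile u474..",row)
E
```

```text
[547.64480464 129.67001764 236.5511544 ] [ 3.14135015e+00 -1.51383295e-04  1.37177189e+00] 40.9
top mean diff 2.8 px>40: 10 of 1156
 shift [-0.07 -0.08]
scene mean diff 8.8 px>40: 0 of 2565
 shift [ 0.59 -0.07]
top px [256.1 119.3]
 slot angle rel bay 1.55 n 30
  latch line v -27 125;  latch line v 20 234;  latch line v 27 236;  latch line v 31 190;  floor ref 132
mid px [257.7 192.6]
 slot angle rel bay -1.55 n 47
  latch line v -27.0 72;  latch line v 20.0 227;  latch line v 27.0 232;  latch line v 31.0 163;  floor ref 123
top rear edge profile u474.. [130, 128, 130, 132, 131, 129, 131, 131, 133, 133, 133, 131, 131, 131, 128, 122, 180, 253, 249, 245, 244, 242, 234, 231, 233, 233]
mid rear edge profile u474.. [129, 128, 125, 128, 127, 126, 126, 126, 127, 127, 125, 125, 126, 125, 122, 159, 159, 239, 249, 247, 245, 248, 249, 248, 248, 248]
```

```bash
python3 -c "
from h import *
print(robot.hand_in(),robot.get_state()['t'])"
```

```text
the job is handed in; nothing more can be done
the job is handed in; nothing more can be done
```

The job is done and handed in at about t = 41 s. `hand_in` gives no verdict, so the results below come from my own last checks.

- **Modules:** I found two modules on the bench, and no third showed in the top or scene view. Both are slid home, in the bay furthest in +y and in the middle bay. Their rear edges measure about 490 mm along the sliding direction, which puts the noses within about 1 mm of the seats at 550 mm.
- **Lock screws:** I turned both clockwise with the screwdriver until the torque rose above the screw's 0.04 N m friction (0.06 and 0.08 N m). In the last wrist picture both slots lie about 1.55 rad across their bays, and the latches reach behind the modules.
- **Screwdriver:** It is back in its stand at the height I picked it up from. The stand area in the last pictures matches the first ones: no shift in the top view, about 0.6 px in the scene view. One check failed: my first search for the handle by colour, just after letting go, found nothing, so I used this comparison instead.
- **Rest of the scene:** I never worked near the bottle, tray or cutter, but I did not measure them again at the end. The gripper was clear of everything at hand-in.

I reached the limit of 16 viewed pictures just before putting the driver back, so I made the last checks from pixel measurements only.

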